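# Clear down the demoulding bench

### The arm

A 7-joint arm with a two-finger parallel gripper is mounted at the origin on the work surface. World frame = base frame: x ahead of the robot, y to its left, z up, the work surface at z = 0. Lengths are in m, angles in rad, forces in N, time in s.
With the tool pointing down it reaches from about 0.425 to 0.925 m from the base axis. Payload 6.8 kg.
Tool frame: the origin (TCP) lies on the centre line of the jaws, within the pads' length; the fingertips stand 14 mm ahead of it and the grasp point (between the pads) lies 5 mm behind it (r.tips_ahead is the distance from the TCP to the fingertips, in m); z points along the fingers, y is the line along which they close (so a half turn about z gives the same grasp; the last joint's range is limited). The gripper opens to 85 mm and grips with 20 to 120 N. Pads are 22 mm wide; open, the fingers measure 114 mm over their backs; the gripper's body (76 mm by 85 mm) begins 54 mm behind the grasp point. The pads swing forward as they close: fully open they stand 13 mm farther back than shut.
Start: joints at [-1.339, 0.477, 0.022, 1.555, -0.011, 1.109, -0.083], TCP at [0.225, 0.636, 0.245] pointing down, gripper open.
Joint ranges: [-2.96, 2.96], [-0.34, 2.1], [-1.41, 1.46], [0.24, 2.44], [-1.37, 4.51], [0.17, 1.92], [-2.96, 2.96]. Speed limits (rad/s): [2.39, 2.39, 3.14, 3.14, 3.14, 3.14, 3.14].

### API

Orientations are given as a rotation vector (axis times angle).
In Python, from bench import r, eyes gives the robot as it stands.
- The arm moves only by the tool step_arm, never from a script. Its argument "rows" is a list of rows, each a list of 6 numbers: the shift along the world's x, y, z in units of 60 cm (1.0 is 60 cm), then the turn, a rotation vector about the world's x, y, z in units of pi rad (1.0 is pi rad). In form: [[x, y, z, rx, ry, rz], ...]. A call has 1 to 5 rows; each row is the pose to reach, as a shift and turn from the pose commanded when the call began, turning the shorter way round; what a row does not reach only later rows make up. A row lasts 1/12 s, in which the tool goes at most 41.7 mm and 7.16 degrees, less where a joint would pass 70% of its speed; a pose out of reach is approached as far as the arm can. A call with a number of a shift or a turn outside -1 to 1 is refused whole. A call with a gripper value outside its range is refused whole. "jaw" is the closure, from 0 (fully open) to 1 (shut), set as the call begins (left out, the last holds). The fingers move at their own pace and stop on an object; "squeeze" is the grip in N (left out, the last holds). Time passes only in rows, so rows that repeat a pose let the fingers close. It gives the time, the measured TCP pose, the force, the opening and the grip force at its end, in the units of the state.
- r.get_obs(): the state, without advancing time (a new reading comes with each control period).
- eyes.grab_frame(name): name is "side" or "top" or "wrist"; returns the picture (400x640x3 uint8, red, green, blue); there is no depth.
- eyes.camera_info(name): a dict with "mtx" (3x3 intrinsics, pixels), "k1" (the pictures are not rectified: a ray, as slopes to the right and down, at radius r is drawn at 1 + k1 r^2 times it, then the intrinsics apply), "extrinsics" (4x4, takes a point from camera to world coordinates); the wrist camera has in their place "tool_from_camera" (4x4, takes a point from camera to tool coordinates, whose origin is the TCP and whose axes are the flange's). Camera axes: x right, y down, z forward; pixel columns grow to the right and rows downward; lengths in m; the calibration is good to about 2 mm. A picture is of the moment at which its call begins: read the wrist's pose just before it. camera_info takes no time and is no camera call.
- r.hand_in(): hands the job in; it is judged then, once.
The state is a dict: "clock": time; "joints": joint angles; "qvel": joint speeds; "tau": joint torques, N m; "tcp_pos": TCP position; "orientation": TCP orientation; "contact_force": force on the tool from outside, world axes, zero at the start; "moment": the same for the moment, N m; "grip_width": finger opening in m; "gripper_force": force on a finger pad.
Only numpy, scipy, OpenCV 4.12 (cv2) and the standard library are available. Lean on these libraries where they do the work, as an engineer would, in place of code of your own. Each camera call takes 0.05 s, during which the arm holds its last target. There are 200 camera calls.

### The job

Clear down the bench after demoulding: hang every mallet up on the red rack, one to a pair of prongs, head resting on the prongs and handle hanging straight down, and use the scraper block to scrape all the resin flash off the steel plate into its blue catch trough, then park the block upright in its yellow tray. The flash is sharp, so keep the fingers off it, and leave everything else on the bench where it is.

Things in the scene. Friction and masses are not known exactly. Their poses are not given: they have to be found in the camera images.
- station: fixed steel demoulding plate, top face 50 mm above the bench. Origin at bench level under the plate's middle. Clear face x -125..125, y -120..120 mm, with lips 12 mm high, 8 mm thick along both y sides and the +x end. No lip at the -x end, where a blue catch trough joins it: inside x -224..-125, y -123..123 mm, floor 6 mm and outer walls 40 mm above the bench.
- rack: fixed red rack: crossbar along y, top 203 mm high, posts at y +-217 mm, four pairs of steel prongs (8 mm bars) pointing to -x, the robot's side. Origin at bench level under the bar's front face. Prongs reach 84 mm out, tops 194 mm above the bench, the last 10 mm bent up by 12 mm. Prongs of a pair: centre lines 40 mm apart, 32 mm clear.
- fork0 (a point): point midway between the prongs of pair 0, level with their tops, 42 mm in front of the bar (rack y = -165 mm): a mallet's head hangs right with its centre 20 mm above this point; axes as the rack's
- fork1 (a point): point midway between the prongs of pair 1, level with their tops, 42 mm in front of the bar (rack y = -55 mm): a mallet's head hangs right with its centre 20 mm above this point; axes as the rack's
- fork2 (a point): point midway between the prongs of pair 2, level with their tops, 42 mm in front of the bar (rack y = 55 mm): a mallet's head hangs right with its centre 20 mm above this point; axes as the rack's
- fork3 (a point): point midway between the prongs of pair 3, level with their tops, 42 mm in front of the bar (rack y = 165 mm): a mallet's head hangs right with its centre 20 mm above this point; axes as the rack's
- mallet0: mallet, black rubber head and pale wood handle, 0.34 kg. Head: cylinder 40 mm across, 62 mm long along y, flat end faces. Handle 20 mm thick (butt 32), to -x, ending 172 mm from the head centre. Origin at the head centre, 20 mm above the bench as it lies. Balances 40 mm down the handle: pinched by its faces with 3 to 6 N it swings handle down (x up), with 40 N it stays. May be absent.
- mallet1: mallet, all orange, black grip, 0.34 kg. Head: cylinder 40 mm across, 62 mm long along y, flat end faces. Handle 20 mm thick (butt 32), to -x, ending 172 mm from the head centre. Origin at the head centre, 20 mm above the bench as it lies. Balances 40 mm down the handle: pinched by its faces with 3 to 6 N it swings handle down (x up), with 40 N it stays. May be absent.
- mallet2: mallet, white head, grey face rings, brown handle, 0.34 kg. Head: cylinder 40 mm across, 62 mm long along y, flat end faces. Handle 20 mm thick (butt 32), to -x, ending 172 mm from the head centre. Origin at the head centre, 20 mm above the bench as it lies. Balances 40 mm down the handle: pinched by its faces with 3 to 6 N it swings handle down (x up), with 40 N it stays. May be absent.
- mallet3: mallet, green head, yellow face rings, black handle, 0.34 kg. Head: cylinder 40 mm across, 62 mm long along y, flat end faces. Handle 20 mm thick (butt 32), to -x, ending 172 mm from the head centre. Origin at the head centre, 20 mm above the bench as it lies. Balances 40 mm down the handle: pinched by its faces with 3 to 6 N it swings handle down (x up), with 40 N it stays. May be absent.
- scraper: scraper block: black rubber foot 60 x 120 x 14 mm (x, y, z) under a pale wood grip 28 x 110 x 50 mm, 64 mm high in all, 0.24 kg. Origin at the centre of its underside, z up. It is gripped across x, near the top.
- dock: yellow parking tray for the scraper block, fixed: outside 86 x 146 x 16 mm (x, y, z), walls 4 mm, so 78 x 138 mm inside, floor 4 mm thick. Origin at bench level under its centre.
- chip0: loose piece of amber cured resin flash, 44 x 22 x 12 mm (x, y, z), about 22 g, on the plate. Origin at the centre of its underside. May be absent.
- chip1: loose piece of amber cured resin flash, 36 x 26 x 10 mm (x, y, z), about 22 g, on the plate. Origin at the centre of its underside. May be absent.
- chip2: loose piece of amber cured resin flash, 48 x 18 x 14 mm (x, y, z), about 22 g, on the plate. Origin at the centre of its underside. May be absent.
- chip3: loose piece of amber cured resin flash, 34 x 24 x 14 mm (x, y, z), about 22 g, on the plate. Origin at the centre of its underside. May be absent.
- chip4: loose piece of amber cured resin flash, 40 x 20 x 10 mm (x, y, z), about 22 g, on the plate. Origin at the centre of its underside. May be absent.
- cup_a: clear plastic mixing cup, 72 mm wide, 85 mm high; bystander
- cup_b: clear plastic mixing cup, 72 mm wide, 85 mm high; bystander
- cup_lid: white cup lid, disc 76 mm across, 10 mm thick, flat on the bench; bystander
- release: yellow bottle of release agent, 60 mm across, 150 mm high; bystander
- stir_stick: flat wooden stir stick, 200 x 22 x 6 mm, on the bench; bystander
- mould: mould half, 140 x 190 x 59 mm, green flange with tan shell; bystander
Things that resemble listed ones, but are neither listed nor needed, are in the scene too. Leave any turquoise look-alike of the scraper alone.

How it is judged:
At the end, for the whole second after the job is handed in: Every mallet hangs in a pair of prongs, head centre within 12 mm of mid-pair, 10 to 84 mm off the bar, 207 to 223 mm up, handle down within 0.2 rad. All flash in the trough, below 42 mm. Scraper upright on its tray floor, within 18 mm of its middle each way. All at rest (x of mallet0 in the frame of rack between -0.084 and -0.01 m and z of mallet0 in the frame of rack between 0.207 and 0.223 m and (y of mallet0 in the frame of rack between -0.177 and -0.153 m or y of mallet0 in the frame of rack between -0.067 and -0.043 m or y of mallet0 in the frame of rack between 0.043 and 0.067 m or y of mallet0 in the frame of rack between 0.153 and 0.177 m) and angle between each of mallet0, mallet1, mallet2, mallet3's own x axis and vertical below 0.2 rad and linear speed of each of mallet0, mallet1, mallet2, mallet3, chip0, chip1, chip2, chip3, chip4, scraper below 0.03 m/s and x of mallet1 in the frame of rack between -0.084 and -0.01 m and z of mallet1 in the frame of rack between 0.207 and 0.223 m and (y of mallet1 in the frame of rack between -0.177 and -0.153 m or y of mallet1 in the frame of rack between -0.067 and -0.043 m or y of mallet1 in the frame of rack between 0.043 and 0.067 m or y of mallet1 in the frame of rack between 0.153 and 0.177 m) and x of mallet2 in the frame of rack between -0.084 and -0.01 m and z of mallet2 in the frame of rack between 0.207 and 0.223 m and (y of mallet2 in the frame of rack between -0.177 and -0.153 m or y of mallet2 in the frame of rack between -0.067 and -0.043 m or y of mallet2 in the frame of rack between 0.043 and 0.067 m or y of mallet2 in the frame of rack between 0.153 and 0.177 m) and x of mallet3 in the frame of rack between -0.084 and -0.01 m and z of mallet3 in the frame of rack between 0.207 and 0.223 m and (y of mallet3 in the frame of rack between -0.177 and -0.153 m or y of mallet3 in the frame of rack between -0.067 and -0.043 m or y of mallet3 in the frame of rack between 0.043 and 0.067 m or y of mallet3 in the frame of rack between 0.153 and 0.177 m) and x of chip0 in the frame of station between -0.225 and -0.124 m and y of chip0 in the frame of station between -0.125 and 0.125 m and z of each of chip0, chip1, chip2, chip3, chip4 in the frame of station below 0.042 m and x of chip1 in the frame of station between -0.225 and -0.124 m and y of chip1 in the frame of station between -0.125 and 0.125 m and x of chip2 in the frame of station between -0.225 and -0.124 m and y of chip2 in the frame of station between -0.125 and 0.125 m and x of chip3 in the frame of station between -0.225 and -0.124 m and y of chip3 in the frame of station between -0.125 and 0.125 m and x of chip4 in the frame of station between -0.225 and -0.124 m and y of chip4 in the frame of station between -0.125 and 0.125 m and x of scraper in the frame of dock between -0.018 and 0.018 m and y of scraper in the frame of dock between -0.018 and 0.018 m and height (world z) of scraper below 0.009 m and angle between scraper's own z axis and vertical below 0.1 rad); the robot touches nothing.
It fails at once if a bystander (cup, cup lid, bottle, stir stick, mould half) was moved more than 30 mm (distance of any of cup_a, cup_b, cup_lid, release, stir_stick, mould from where it was at the start of the episode above 0.03 m).
It fails at once if the fingers handled a piece of resin flash (contact force between the fingers and chip0 above 1 N or contact force between the fingers and chip1 above 1 N or contact force between the fingers and chip2 above 1 N or contact force between the fingers and chip3 above 1 N or contact force between the fingers and chip4 above 1 N).
Of mallet0, mallet1, mallet2, mallet3 only 3 to 4 are there at a start; the rules pass over those that are not, and their reading is None.
Of chip0, chip1, chip2, chip3, chip4 only 3 to 5 are there at a start; the rules pass over those that are not, and their reading is None.
At some moment in a run one of scraper, mallet0, mallet1, mallet2, mallet3 may be knocked a few centimetres aside while the robot is not near it.
Once in a run the grip may slacken for a moment while it holds something.
It also fails if it takes over 210 s, if anything falls off the work surface, if the arm or the gripper's body presses on something with over 40 N, if the wrist force passes 120 N, or if a joint passes its speed limit or range.

## Working session

There is one attempt and no reset: what is moved stays moved. The work goes in short steps, Python scripts to look and compute and a tool call to move; the robot and the scene stay as the last step left them, time stands still between calls to the robot, and variables do not carry over. Pictures are saved under pics/ and viewed, at most 14 in all, crops included, and the job is handed in when it is done.

Besides the shell and the picture viewer there is one more tool, called after ">>>" as name(argument=value, ...), one argument or row to a line, values as JSON. step_arm: Moves the arm, as the interface text tells. Shifts and turns lie within -1 to 1; 1 stands for 60 cm of shift or pi rad of turn. Its arguments: {"type":"object","properties":{"rows":{"type":"array"},"jaw":{"type":"number"},"squeeze":{"type":"number"}},"required":["rows"]}

```bash
ls; mkdir -p pics; cat > h.py <<'E'
import numpy as np, cv2
from bench import r, eyes
def info(n):
    i=eyes.camera_info(n); return np.array(i["mtx"]),float(i["k1"]),i
def ray(n,uv,T=None):
    K,k1,i=info(n)
    E=np.array(i["extrinsics"]) if T is None else T
    d=np.linalg.inv(K)@np.array([uv[0],uv[1],1.0]); q=d[:2].copy(); p=q.copy()
    for _ in range(20): p=q/(1+k1*(p@p))
    v=E[:3,:3]@np.array([p[0],p[1],1.0]); return E[:3,3],v
def onz(n,uv,z,T=None):
    o,v=ray(n,uv,T); return o+v*(z-o[2])/v[2]
def proj(n,P,T=None):
    K,k1,i=info(n); E=np.array(i["extrinsics"]) if T is None else T
    c=np.linalg.inv(E)@np.append(P,1.0); p=c[:2]/c[2]; p=p*(1+k1*(p@p))
    return (K@np.append(p,1))[:2]
def wristT():
    o=r.get_obs(); T=np.eye(4); T[:3,:3]=cv2.Rodrigues(np.array(o["orientation"],float))[0]; T[:3,3]=o["tcp_pos"]
    return T@np.array(eyes.camera_info("wrist")["tool_from_camera"])
def save(n,f):
    im=eyes.grab_frame(n); cv2.imwrite(f"pics/{f}.png",cv2.cvtColor(im,cv2.COLOR_RGB2BGR)); return im
E
python3 - <<'E'
from h import *
for n in("top","side"):
    save(n,n+"0"); K,k,i=info(n); print(n,K.round(1).tolist(),k,np.array(i["extrinsics"]).round(3).tolist())
print(np.array(eyes.camera_info("wrist")["tool_from_camera"]).round(3).tolist())
print(r.get_obs())
E
```

```text
pics
top [[435.9, 0.0, 318.8], [0.0, 435.9, 196.5], [0.0, 0.0, 1.0]] -0.059525521034465546 [[0.026, -0.996, 0.081, 0.411], [-0.999, -0.027, -0.019, 0.006], [0.021, -0.081, -0.997, 1.415], [0.0, 0.0, 0.0, 1.0]]
side [[408.6, 0.0, 319.1], [0.0, 408.6, 191.0], [0.0, 0.0, 1.0]] -0.07921048460766231 [[0.807, -0.38, 0.453, -0.176], [-0.591, -0.488, 0.643, -1.001], [-0.024, -0.786, -0.618, 1.076], [0.0, 0.0, 0.0, 1.0]]
[[0.001, -0.945, -0.328, 0.085], [1.0, 0.001, -0.0, 0.0], [0.001, -0.328, 0.945, -0.129], [0.0, 0.0, 0.0, 1.0]]
{'clock': 0.1, 'joints': array([-1.33909386,  0.47774518,  0.02232991,  1.55637147, -0.01150754,
        1.10932673, -0.08310529]), 'qvel': array([ 0.00097   , -0.00187563,  0.00053542, -0.00260358, -0.00062619,
        0.00044902, -0.00038343]), 'tau': array([ 3.92800473e-03, -5.97754920e+01,  1.61348663e+00, -2.81951612e+01,
        1.28933552e-02,  5.08740137e-03,  3.76111200e-05]), 'tcp_pos': array([0.224802 , 0.6359017, 0.2443961]), 'orientation': array([-5.31131075e-01, -3.09618772e+00,  2.69161533e-03]), 'contact_force': array([ 0.56065343, -0.73612914,  0.38903215]), 'moment': array([-0.05959095,  0.00339424, -0.00970523]), 'gripper_force': 0.0, 'grip_width': 0.08528306122010798}
```

View pics/top0.png

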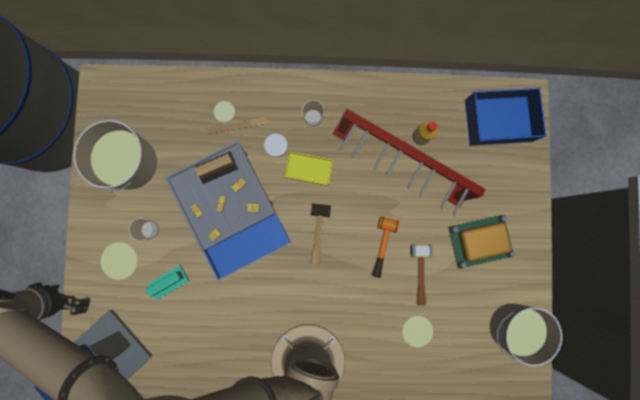

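View pics/side0.png

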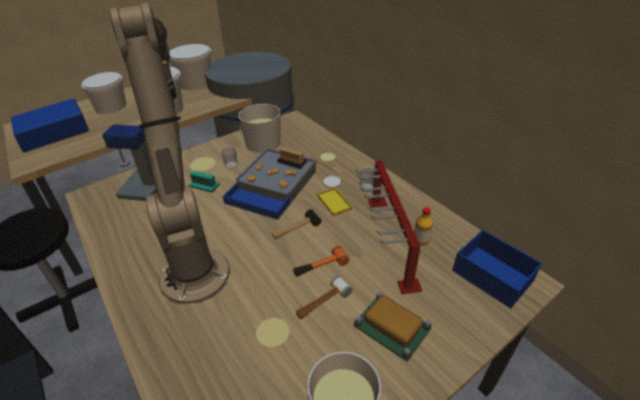

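Top view: black mallet (320,211), orange (388,225) and white (421,251), with no green one. The scraper is on the plate at (215,167), with chips near (239,185), (221,204), (197,211), (253,208) and (214,235). The dock is at (309,169), the rack bar runs from (345,118) to (480,195), and the turquoise look-alike is at (167,283). I'll enlarge the area to confirm.

```bash
python3 - <<'E'
from h import *
im=cv2.imread("pics/top0.png")
a=cv2.resize(im[100:300,150:350],None,fx=3,fy=3,interpolation=cv2.INTER_CUBIC)
cv2.imwrite("pics/c1.png",cv2.convertScaleAbs(a,alpha=1.4))
a=cv2.resize(im[95:310,300:500],None,fx=2.75,fy=2.75,interpolation=cv2.INTER_CUBIC)
cv2.imwrite("pics/c2.png",cv2.convertScaleAbs(a,alpha=1.4))
hsv=cv2.cvtColor(im,cv2.COLOR_BGR2HSV)
def comps(lo,hi,roi,name,z,amin=15):
    m=cv2.inRange(hsv,np.array(lo),np.array(hi)); k=np.zeros_like(m); k[roi[1]:roi[3],roi[0]:roi[2]]=255; m&=k
    for c in cv2.findContours(m,cv2.RETR_EXTERNAL,cv2.CHAIN_APPROX_NONE)[0]:
        if cv2.contourArea(c)<amin: continue
        b=cv2.minAreaRect(c); P=[onz("top",p,z)[:2].round(3).tolist() for p in cv2.boxPoints(b)]
        print(name,cv2.contourArea(c),np.round(b[0],1),onz("top",b[0],z)[:2].round(3),P)
comps([24,150,80],[36,255,255],(270,140,350,195),"dock",.016,100)
comps([100,120,60],[125,255,255],(190,190,310,290),"trough",.04,100)
comps([0,150,40],[6,255,255],(325,100,500,220),"rack",.203,100)
comps([18,120,100],[30,255,255],(170,170,290,250),"chip",.06,10)
comps([6,190,90],[14,255,255],(360,200,410,250),"orange",.03,20)
for p in[(169,181),(238,143),(290,240),(219,277)]: print(p,hsv[p[1],p[0]],onz("top",p,.05).round(3))
for p in[(320,211),(388,225),(421,251)]: print(p,hsv[p[1],p[0]],onz("top",p,.04).round(3))
E
```

```text
dock 1040.0 [308.5 168.2] [0.616 0.016] [[0.587, 0.092], [0.669, 0.079], [0.644, -0.061], [0.563, -0.047]]
trough 2462.0 [246.5 246.1] [0.361 0.203] [[0.343, 0.338], [0.466, 0.117], [0.379, 0.068], [0.257, 0.288]]
rack 1430.5 [408.9 160.9] [ 0.617 -0.269] [[0.691, -0.052], [0.763, -0.091], [0.544, -0.488], [0.474, -0.447]]
chip 47.5 [214.8 234.3] [0.395 0.299] [[0.391, 0.316], [0.411, 0.296], [0.4, 0.283], [0.379, 0.303]]
chip 44.0 [196.5 210. ] [0.469 0.36 ] [[0.478, 0.376], [0.487, 0.364], [0.46, 0.343], [0.45, 0.355]]
chip 50.0 [252.5 207. ] [0.483 0.186] [[0.492, 0.2], [0.492, 0.172], [0.474, 0.171], [0.473, 0.199]]
chip 42.5 [220.9 203.1] [0.492 0.285] [[0.473, 0.295], [0.514, 0.287], [0.511, 0.274], [0.471, 0.282]]
chip 58.5 [238.3 184.8] [0.551 0.233] [[0.543, 0.252], [0.571, 0.227], [0.559, 0.214], [0.531, 0.239]]
orange 26.5 [388.  228.2] [ 0.428 -0.243] [[0.428, -0.222], [0.439, -0.225], [0.429, -0.264], [0.418, -0.261]]
(169, 181) [103  22 104] [0.558 0.454 0.05 ]
(238, 143) [109  17 121] [0.685 0.241 0.05 ]
(290, 240) [175  13 116] [0.384 0.067 0.05 ]
(219, 277) [110 139 117] [0.263 0.283 0.05 ]
(320, 211) [23 43 48] [ 0.477 -0.025  0.04 ]
(388, 225) [ 17 187 173] [ 0.438 -0.241  0.04 ]
(421, 251) [106  25 193] [ 0.359 -0.347  0.04 ]
```

View pics/c1.png

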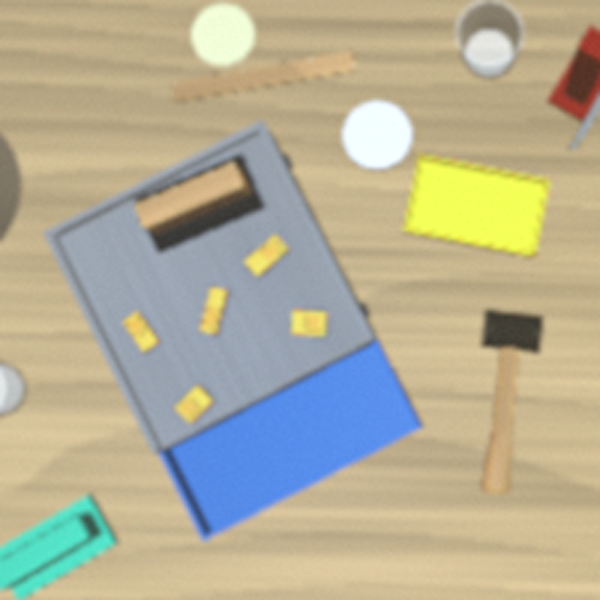

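View pics/c2.png

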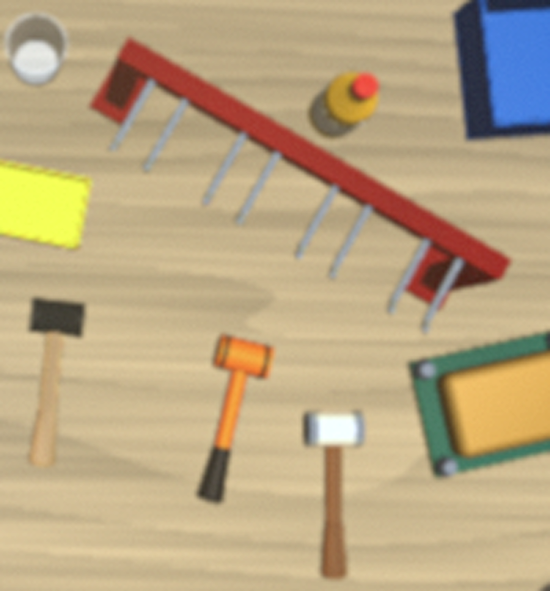

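Crop 1 confirms the scraper: pale wood grip on a black foot at top pixel (215,167), the turquoise block being the decoy. It also shows five amber chips. Crop 2 shows the three mallets (black, orange, white) and four prong pairs. Next I compute the frames.

```bash
cat >> h.py <<'E'
def c1(p): return (np.array(p,float)+.5)/3+[150,100]-.5
def c2(p): return (np.array(p,float)+.5)/2.75+[300,95]-.5
def deg(v): return np.degrees(np.arctan2(v[1],v[0]))
E
python3 - <<'E'
from h import *
t=np.array([onz("top",c2(p),.203)[:2] for p in[(112,150),(146,171),(206,203),(240,221),(298,257),(332,276),(390,312),(426,330)]])
s=np.array([-185,-145,-75,-35,35,75,145,185])[::-1]/1000
A=np.c_[np.ones(8),s]; c,res,_,_=np.linalg.lstsq(A,t,rcond=None); print("rack y vec",c[1],np.linalg.norm(c[1]),deg(c[1])-90, "resid mm",((A@c-t)*1000).round(1).tolist())
b=[onz("top",c2(p),.203)[:2] for p in[(130,38),(510,262),(497,279)]]; print("bar ends",np.round(b,3),deg(b[0]-b[1])-90,np.linalg.norm(b[0]-b[1]))
yv=c[1]/np.linalg.norm(c[1]); xv=np.array([yv[1],-yv[0]]); o=c[0]+.083*xv; print("rack o",o,"x",xv)
for y in(-.165,-.055,.055,.165): print("fork",y,(o-.042*xv+y*yv).round(4))
L=[onz("top",c1(p),z)[:2] for p,z in[((47,233),.062),((262,122),.062),((160,450),.055),((375,340),.055),((205,538),.04),((422,425),.04)]]
print("stn",np.round(L,3)); print("yaw",deg(L[0]-L[2]),deg(L[1]-L[3]),deg(L[0]-L[1])-90,deg(L[4]-L[5])-90,"w",[np.linalg.norm(L[i]-L[i+1]).round(4) for i in(0,2,4)],"len",np.linalg.norm(L[0]-L[2]),np.linalg.norm(L[2]-L[4]))
G=[onz("top",c1(p),.114)[:2] for p in[(135,203),(238,158),(250,190),(143,230)]]; print("grip",np.round(G,3),np.mean(G,0),deg(G[0]-G[1])-90,deg(G[3]-G[2])-90,np.linalg.norm(G[0]-G[1]))
for n,f,h,b in[("m0",c1,(512,331),(496,490)),("m1",c2,(243,356),(210,498)),("m2",c2,(333,429),(333,575))]:
    H=onz("top",f(h),.035)[:2]; B=onz("top",f(b),.025)[:2]; print(n,H.round(4),B.round(4),"yaw",deg(H-B),np.linalg.norm(H-B))
E
```

```text
rack y vec [0.47675645 0.8770385 ] 0.9982450804603106 -28.528418306559757 resid mm [[-0.0, -0.4], [1.7, -0.1], [-0.4, 0.6], [-2.0, 0.8], [0.0, -0.4], [-0.5, -0.2], [1.4, -1.3], [-0.2, 1.1]]
bar ends [[ 0.763 -0.09 ]
 [ 0.541 -0.489]
 [ 0.523 -0.475]] -29.135190398580683 0.4559079983830038
rack o [ 0.6295163  -0.27652739] x [ 0.87858034 -0.47759459]
fork -0.165 [ 0.5138 -0.4014]
fork -0.055 [ 0.5663 -0.3048]
fork 0.055 [ 0.6189 -0.2081]
fork 0.165 [ 0.6714 -0.1115]
stn [[0.568 0.462]
 [0.691 0.242]
 [0.347 0.335]
 [0.466 0.117]
 [0.256 0.288]
 [0.379 0.066]]
yaw 29.8046510910172 29.195805732871946 29.28509624403982 29.01145341124338 w [np.float64(0.2517), np.float64(0.249), np.float64(0.2539)] len 0.25519743936996575 0.10192500912145283
grip [[0.595 0.357]
 [0.643 0.256]
 [0.611 0.242]
 [0.567 0.348]] [0.60391519 0.30078309] 25.50039556343397 22.298150392601883 0.11239121770108271
m0 [ 0.4804 -0.0258] [ 0.3126 -0.0135] yaw -4.22239613575302 0.16822570613339882
m1 [ 0.4411 -0.242 ] [ 0.2768 -0.208 ] yaw -11.696452488798307 0.1677829309675649
m2 [ 0.3595 -0.3478] [ 0.1914 -0.3524] yaw 1.5530516920277193 0.16825094286575665
```

>>> step_arm(
  rows=[
    [0.05, -0.05, 0, 0, 0, -0.035],
    [0.1, -0.1, 0, 0, 0, -0.07],
    [0.15, -0.15, 0, 0, 0, -0.105],
    [0.2, -0.2, 0, 0, 0, -0.14],
    [0.25, -0.25, 0, 0, 0, -0.175],
  ],
)

```text
clock: 0.52
tcp_pos: [0.3733, 0.4873, 0.245]
orientation: [-1.359, -2.832, 0.001]
contact_force: [-0.0, 0.8, -0.1]
grip_width: 0.0856
gripper_force: 0.0
```

>>> step_arm(
  rows=[
    [0.05, -0.04, 0, 0, 0, -0.02],
    [0.1, -0.08, 0, 0, 0, -0.04],
    [0.15, -0.12, 0, 0, 0, -0.06],
    [0.2, -0.16, 0, 0, 0, -0.08],
  ],
)

```text
clock: 0.85
tcp_pos: [0.4933, 0.3916, 0.2451]
orientation: [-1.7, -2.641, 0.001]
contact_force: [0.3, 1.0, -0.9]
grip_width: 0.0853
gripper_force: 0.0
```

>>> step_arm(
  rows=[
    [0.046, -0.038, 0, 0, 0, 0],
    [0.092, -0.076, 0, 0, 0, 0],
    [0.139, -0.113, 0, 0, 0, 0],
    [0.185, -0.151, 0, 0, 0, 0],
    [0.185, -0.151, 0, 0, 0, 0],
  ],
)

```text
clock: 1.27
tcp_pos: [0.609, 0.2939, 0.2451]
orientation: [1.707, 2.63, -0.003]
contact_force: [0.8, -1.6, 0.8]
grip_width: 0.0857
gripper_force: 0.0
```

```bash
python3 - <<'E'
from h import *
T=wristT(); np.save("T1.npy",T); save("wrist","w1"); o=r.get_obs(); print(o["tcp_pos"],o["orientation"],o["joints"].round(2))
E
```

```text
[0.60644629 0.29722434 0.24489262] [ 1.7055487   2.63519769 -0.00274681] [-0.77  0.49  0.32  1.57 -0.16  1.11  0.01]
```

View pics/w1.png

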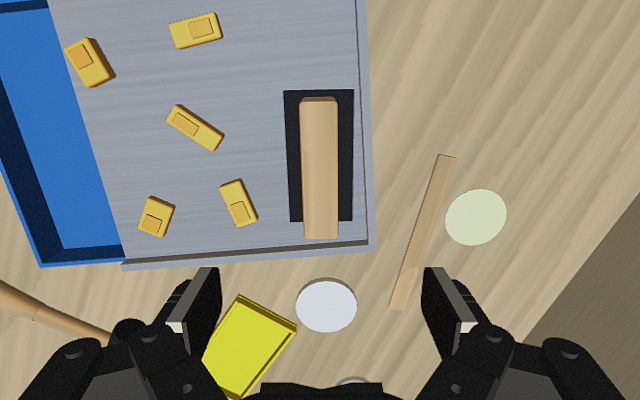

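The wrist view shows the foot at corners (284,90), (354,89), (352,221), (290,221) and the grip top at x 300..338, y 97..238.

```bash
python3 - <<'E'
from h import *
T=np.load("T1.npy")
F=np.array([onz("wrist",p,.064,T)[:2] for p in[(284,90),(354,89),(352,221),(290,221)]]); print(F.round(3),F.mean(0),deg(F[0]-F[3]),deg(F[1]-F[2]),deg(F[1]-F[0]),np.linalg.norm(F[1]-F[0]),np.linalg.norm(F[0]-F[3]))
G=np.array([onz("wrist",p,.114,T)[:2] for p in[(300,99),(337,99),(338,238),(304,239)]]); print(G.round(3),G.mean(0),deg(G[1]-G[2]),np.linalg.norm(G[1]-G[0]),np.linalg.norm(G[0]-G[3]))
S=[onz("wrist",p,.062,T)[:2] for p in[(124,265),(376,250)]]; print("lip -y",np.round(S,3),deg(S[1]-S[0]),np.linalg.norm(S[1]-S[0]))
d=[onz("wrist",p,.016,T)[:2] for p in[(240,294),(297,328)]]; print("dock",np.round(d,3),deg(d[0]-d[1]))
print(proj("wrist",np.array([.604,.301,.114]),T))
E
```

```text
[[0.551 0.346]
 [0.605 0.371]
 [0.656 0.261]
 [0.602 0.237]] [0.60343339 0.30385435] 114.79559936784261 114.92840938606022 24.842521105513978 0.05885854213959306 0.1198534828172565
[[0.568 0.349]
 [0.592 0.36 ]
 [0.639 0.261]
 [0.614 0.249]] [0.60295602 0.30477895] 115.34554524364206 0.026306207715485933 0.110311771920814
lip -y [[0.467 0.123]
 [0.692 0.242]] 27.91420853094854 0.25370738590800324
dock [[0.588 0.104]
 [0.669 0.086]] 167.46150676719466
[319.06951019 178.35730329]
```

>>> step_arm(
  rows=[
    [-0.005, 0.008, -0.06, 0, 0, 0.004],
    [-0.005, 0.008, -0.12, 0, 0, 0.004],
    [-0.005, 0.008, -0.18, 0, 0, 0.004],
    [-0.005, 0.008, -0.22, 0, 0, 0.004],
    [-0.005, 0.008, -0.248, 0, 0, 0.004],
  ],
)

```text
clock: 1.73
tcp_pos: [0.5973, 0.3078, 0.0927]
orientation: [-1.676, -2.653, 0.007]
contact_force: [-0.2, 0.6, 0.1]
grip_width: 0.0854
gripper_force: 0.0
```

>>> step_arm(
  rows=[
    [0, 0, 0, 0, 0, 0],
    [0, 0, 0, 0, 0, 0],
    [0, 0, 0, 0, 0, 0],
    [0, 0, 0, 0, 0, 0],
    [0, 0, 0, 0, 0, 0],
  ],
  jaw=1,
  squeeze=60,
)

```text
clock: 2.15
tcp_pos: [0.6014, 0.3081, 0.0985]
orientation: [1.679, 2.654, 0.005]
contact_force: [1.1, 0.9, 2.4]
grip_width: 0.0273
gripper_force: 59.0
```

>>> step_arm(
  rows=[
    [0, 0, 0, 0, 0, 0],
    [0, 0, 0, 0, 0, 0],
    [0, 0, 0, 0, 0, 0],
    [0, 0, 0, 0, 0, 0],
  ],
)

```text
clock: 2.48
tcp_pos: [0.6015, 0.3082, 0.0985]
orientation: [1.679, 2.654, 0.005]
contact_force: [0.9, 0.8, 6.5]
grip_width: 0.0271
gripper_force: 60.2
```

>>> step_arm(
  rows=[
    [0, 0, 0.01, 0, 0, 0],
    [0, 0, 0.02, 0, 0, 0.01],
    [0.013, -0.024, 0.02, 0, 0, 0.02],
    [0.026, -0.047, 0.02, 0, 0, 0.02],
    [0.026, -0.047, 0.02, 0, 0, 0.02],
  ],
)

```text
clock: 2.9
tcp_pos: [0.6162, 0.279, 0.1094]
orientation: [-1.596, -2.703, -0.004]
contact_force: [-0.7, 3.9, -3.6]
grip_width: 0.0269
gripper_force: 59.7
```

>>> step_arm(
  rows=[
    [0, 0, -0.007, 0, 0, 0],
    [0, 0, -0.014, 0, 0, 0],
    [0, 0, -0.021, 0, 0, 0],
    [0, 0, -0.022, 0, 0, 0],
  ],
)

```text
clock: 3.23
tcp_pos: [0.6153, 0.281, 0.0978]
orientation: [-1.593, -2.705, -0.003]
contact_force: [-10.9, 3.6, 24.1]
grip_width: 0.0271
gripper_force: 63.9
```

>>> step_arm(
  rows=[
    [-0.03, -0.017, 0, 0, 0, 0],
    [-0.06, -0.033, 0, 0, 0, 0],
    [-0.09, -0.05, 0, 0, 0, 0],
    [-0.12, -0.067, 0, 0, 0, 0],
    [-0.15, -0.083, 0, 0, 0, 0],
  ],
)

```text
clock: 3.65
tcp_pos: [0.53, 0.2332, 0.0983]
orientation: [1.589, 2.703, 0.019]
contact_force: [6.5, 9.3, 7.1]
grip_width: 0.0271
gripper_force: 61.8
```

>>> step_arm(
  rows=[
    [-0.03, -0.017, 0, 0, 0, 0],
    [-0.06, -0.033, 0, 0, 0, 0],
    [-0.09, -0.05, 0, 0, 0, 0],
    [-0.12, -0.067, 0, 0, 0, 0],
    [-0.147, -0.082, 0, 0, 0, 0],
  ],
)

```text
clock: 4.07
tcp_pos: [0.442, 0.1841, 0.098]
orientation: [1.589, 2.703, 0.019]
contact_force: [9.5, 9.1, 0.5]
grip_width: 0.0274
gripper_force: 39.8
```

```bash
python3 - <<'E'
from h import *
im=save("top","t2"); b=cv2.cvtColor(im,cv2.COLOR_RGB2BGR)
cv2.imwrite("pics/t2c.png",cv2.convertScaleAbs(cv2.resize(b[130:300,150:320],None,fx=3,fy=3,interpolation=cv2.INTER_CUBIC),alpha=1.4))
print(r.get_obs()["joints"].round(2))
E
```

```text
[-0.74  0.37  0.26  2.17 -0.16  0.61  0.14]
```

View pics/t2c.png

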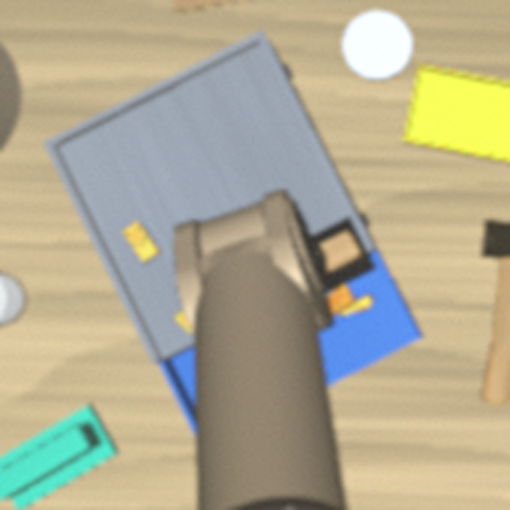

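Two chips are now in the trough. Chips remain at crop (140,242) and (185,320) on the left half. I finish the stroke and do the +y pass.

>>> step_arm(
  rows=[
    [-0.018, -0.01, 0, 0, 0, 0],
    [-0.018, -0.01, 0, 0, 0, 0],
    [-0.018, -0.01, 0.03, 0, 0, 0],
    [-0.018, -0.01, 0.07, 0, 0, 0],
  ],
  squeeze=80,
)

```text
clock: 4.45
tcp_pos: [0.4257, 0.1727, 0.1365]
orientation: [-1.595, -2.705, 0.006]
contact_force: [0.6, -0.0, -2.0]
grip_width: 0.0266
gripper_force: 79.7
```

>>> step_arm(
  rows=[
    [0.032, 0.049, 0, 0, 0, 0],
    [0.063, 0.098, 0, 0, 0, 0],
    [0.095, 0.147, 0, 0, 0, 0],
    [0.126, 0.197, 0, 0, 0, 0],
    [0.158, 0.246, 0, 0, 0, 0],
  ],
)

```text
clock: 4.87
tcp_pos: [0.5227, 0.3216, 0.1368]
orientation: [1.597, 2.705, -0.002]
contact_force: [0.5, 0.4, -3.1]
grip_width: 0.0267
gripper_force: 79.9
```

>>> step_arm(
  rows=[
    [0.032, 0.049, 0, 0, 0, 0],
    [0.063, 0.098, 0, 0, 0, 0],
    [0.063, 0.098, 0, 0, 0, 0],
    [0.063, 0.098, -0.03, 0, 0, 0],
    [0.063, 0.098, -0.05, 0, 0, 0],
  ],
)

```text
clock: 5.28
tcp_pos: [0.5598, 0.3793, 0.1057]
orientation: [1.596, 2.705, -0.003]
contact_force: [-1.0, -1.6, -2.8]
grip_width: 0.0269
gripper_force: 80.3
```

>>> step_arm(
  rows=[
    [0, 0, -0.008, 0, 0, 0],
    [0, 0, -0.014, 0, 0, 0],
    [0, 0, -0.019, 0, 0, 0],
    [0, 0, -0.019, 0, 0, 0],
  ],
)

```text
clock: 5.62
tcp_pos: [0.5587, 0.3786, 0.0979]
orientation: [-1.597, -2.704, 0.005]
contact_force: [-7.9, -5.9, 14.1]
grip_width: 0.0269
gripper_force: 82.3
```

>>> step_arm(
  rows=[
    [-0.03, -0.0166, 0, 0, 0, 0],
    [-0.06, -0.0333, 0, 0, 0, 0],
    [-0.09, -0.05, 0, 0, 0, 0],
    [-0.12, -0.0665, 0, 0, 0, 0],
    [-0.15, -0.083, 0, 0, 0, 0],
  ],
)

```text
clock: 6.03
tcp_pos: [0.4716, 0.3313, 0.0982]
orientation: [1.595, 2.703, 0.01]
contact_force: [3.8, 1.9, 5.1]
grip_width: 0.0267
gripper_force: 81.1
```

>>> step_arm(
  rows=[
    [-0.03, -0.0166, 0, 0, 0, 0],
    [-0.06, -0.0333, 0, 0, 0, 0],
    [-0.09, -0.05, 0, 0, 0, 0],
    [-0.12, -0.0665, 0, 0, 0, 0],
    [-0.15, -0.083, 0, 0, 0, 0],
  ],
)

```text
clock: 6.45
tcp_pos: [0.3815, 0.2819, 0.0979]
orientation: [1.595, 2.703, 0.011]
contact_force: [2.7, 1.2, 3.6]
grip_width: 0.0268
gripper_force: 81.0
```

>>> step_arm(
  rows=[
    [-0.01, -0.006, 0, 0, 0, 0],
    [-0.01, -0.006, 0, 0, 0, 0],
    [-0.01, -0.006, 0.03, 0, 0, 0],
    [-0.01, -0.006, 0.07, 0, 0, 0],
  ],
)

```text
clock: 6.78
tcp_pos: [0.3724, 0.2758, 0.1375]
orientation: [-1.596, -2.705, 0.006]
contact_force: [-0.4, 0.0, -2.2]
grip_width: 0.0269
gripper_force: 80.0
```

>>> step_arm(
  rows=[
    [0.054, -0.01, 0, 0, 0, 0],
    [0.109, -0.02, 0, 0, 0, 0],
    [0.163, -0.02, 0, 0, 0, 0],
    [0.217, -0.008, 0, 0, 0, 0],
    [0.271, 0.01, 0, 0, 0, 0],
  ],
)

```text
clock: 7.2
tcp_pos: [0.5378, 0.2811, 0.1382]
orientation: [1.6, 2.704, -0.002]
contact_force: [0.8, 0.4, -2.5]
grip_width: 0.0266
gripper_force: 80.3
```

>>> step_arm(
  rows=[
    [0.05, 0.04, 0, 0, 0, 0],
    [0.086, 0.078, 0, 0, 0, 0],
    [0.086, 0.078, 0, 0, 0, 0],
  ],
)

```text
clock: 7.45
tcp_pos: [0.5914, 0.3346, 0.138]
orientation: [1.592, 2.706, 0.008]
contact_force: [-0.4, 1.2, -2.3]
grip_width: 0.0266
gripper_force: 80.4
```

```bash
python3 - <<'E'
from h import *
im=save("top","t3"); b=cv2.cvtColor(im,cv2.COLOR_RGB2BGR)
cv2.imwrite("pics/t3c.png",cv2.convertScaleAbs(cv2.resize(b[130:300,150:320],None,fx=3,fy=3,interpolation=cv2.INTER_CUBIC),alpha=1.4))
print(r.get_obs()["joints"].round(2))
E
```

```text
[-0.8   0.6   0.28  1.66 -0.2   0.91  0.06]
```

View pics/t3c.png

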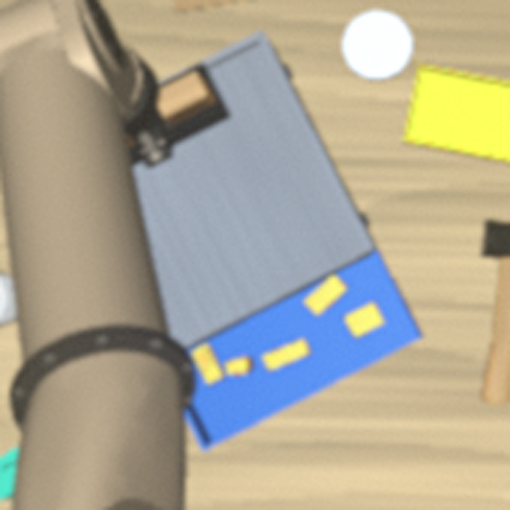

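All five chips are in the trough and the plate is clear. Next I carry the block to the dock.

>>> step_arm(
  rows=[
    [0.004, -0.053, 0, 0, 0, -0.022],
    [0.008, -0.106, 0, 0, 0, -0.044],
    [0.012, -0.159, 0, 0, 0, -0.066],
    [0.016, -0.212, 0, 0, 0, -0.088],
    [0.0205, -0.264, 0, 0, 0, -0.11],
  ],
)

```text
clock: 7.92
tcp_pos: [0.5988, 0.1689, 0.1379]
orientation: [-2.042, -2.387, 0.002]
contact_force: [0.3, 0.2, -2.6]
grip_width: 0.0268
gripper_force: 80.4
```

>>> step_arm(
  rows=[
    [0.004, -0.053, 0, 0, 0, -0.022],
    [0.008, -0.106, 0, 0, 0, -0.044],
    [0.012, -0.159, 0, 0, 0, -0.066],
    [0.016, -0.212, 0, 0, 0, -0.088],
    [0.0205, -0.264, 0, 0, 0, -0.11],
  ],
)

```text
clock: 8.33
tcp_pos: [0.6108, 0.0109, 0.138]
orientation: [-2.422, -2.0, 0.001]
contact_force: [-0.2, -0.0, -2.3]
grip_width: 0.0268
gripper_force: 80.4
```

>>> step_arm(
  rows=[
    [0, 0, 0, 0, 0, 0],
    [0, 0, 0, 0, 0, 0],
    [0, 0, 0, 0, 0, 0],
  ],
)

```text
clock: 8.58
tcp_pos: [0.6114, 0.0133, 0.1378]
orientation: [-2.417, -2.005, 0.001]
contact_force: [0.6, 0.7, -3.3]
grip_width: 0.027
gripper_force: 80.4
```

```bash
python3 - <<'E'
from h import *
T=wristT(); np.save("T2.npy",T)
a=save("top","t4"); w=save("wrist","w4"); b=cv2.cvtColor(a,cv2.COLOR_RGB2BGR)
u=cv2.convertScaleAbs(cv2.resize(b[120:220,240:380],None,fx=3,fy=3,interpolation=cv2.INTER_CUBIC),alpha=1.4)
v=cv2.cvtColor(w,cv2.COLOR_RGB2BGR)[120:400,100:540]
cv2.imwrite("pics/t4c.png",np.vstack([np.pad(u,((0,0),(0,20),(0,0))),v]))
o=r.get_obs(); print(o["tcp_pos"],o["orientation"])
E
```

```text
[0.61174847 0.01490139 0.13776735] [-2.41469218e+00 -2.00769682e+00 -1.67169877e-04]
```

View pics/t4c.png

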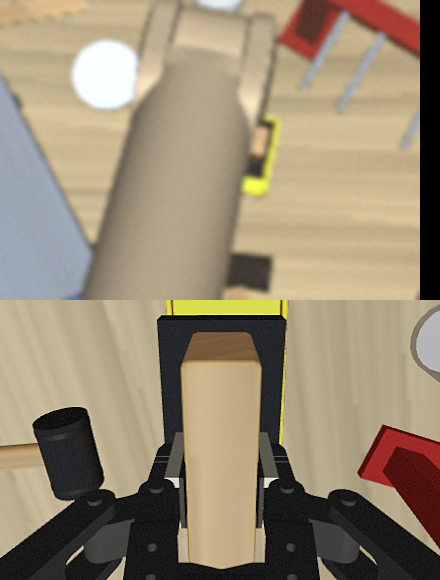

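Top: the dock's right end shows at crop (262,185). Wrist: the foot's far edge runs from (258,137) to (387,137), with the yellow dock edge beyond it. I'll measure both.

```bash
python3 - <<'E'
from h import *
T=np.load("T2.npy"); im=cv2.imread("pics/w4.png"); hsv=cv2.cvtColor(im,cv2.COLOR_BGR2HSV)
m=cv2.inRange(hsv,np.array([24,130,80]),np.array([36,255,255])); m=cv2.morphologyEx(m,cv2.MORPH_OPEN,np.ones((3,3)))
for c in cv2.findContours(m,cv2.RETR_EXTERNAL,cv2.CHAIN_APPROX_SIMPLE)[0]:
    if cv2.contourArea(c)>60:
        a=cv2.approxPolyDP(c,3,True)[:,0]; print([(p.tolist(),onz("wrist",p,.016,T)[:2].round(3).tolist()) for p in a])
g=np.array([onz("wrist",p,.103,T)[:2] for p in[(258,137),(387,137)]]); print("foot far",g.round(3),g.mean(0),np.linalg.norm(g[0]-g[1]),deg(g[1]-g[0]))
a=np.arctan2(-2.0077,-2.4147); ty=2*a-np.pi/2; print("tool y yaw",np.degrees(ty))
E
```

```text
[([0, 96], [0.406, 0.124]), ([1, 111], [0.402, 0.115]), ([7, 102], [0.409, 0.119])]
[([388, 91], [0.669, 0.078]), ([384, 91], [0.667, 0.078]), ([383, 97], [0.665, 0.074]), ([384, 138], [0.663, 0.046])]
[([382, 91], [0.665, 0.078]), ([264, 93], [0.586, 0.092]), ([267, 134], [0.581, 0.064]), ([271, 134], [0.584, 0.064]), ([269, 96], [0.589, 0.089]), ([273, 134], [0.586, 0.064]), ([379, 134], [0.659, 0.05])]
foot far [[0.593 0.075]
 [0.652 0.064]] [0.62218827 0.06948   ] 0.0598989654229609 -10.61305809260445
tool y yaw -370.51640649790465
```

>>> step_arm(
  rows=[
    [0.006, 0.004, 0, 0, 0, 0.004],
    [0.006, 0.004, -0.04, 0, 0, 0.004],
    [0.006, 0.004, -0.08, 0, 0, 0.004],
    [0.006, 0.004, -0.11, 0, 0, 0.004],
    [0.006, 0.004, -0.13, 0, 0, 0.004],
  ],
)

```text
clock: 9.1
tcp_pos: [0.615, 0.0172, 0.0579]
orientation: [-2.401, -2.023, 0.003]
contact_force: [0.4, 0.9, -2.7]
grip_width: 0.0264
gripper_force: 80.5
```

>>> step_arm(
  rows=[
    [0, 0, -0.004, 0, 0, 0],
    [0, 0, -0.008, 0, 0, 0],
    [0, 0, -0.012, 0, 0, 0],
    [0, 0, -0.012, 0, 0, 0],
  ],
)

```text
clock: 9.43
tcp_pos: [0.6165, 0.0159, 0.0533]
orientation: [2.404, 2.021, 0.002]
contact_force: [-1.1, -0.8, -2.3]
grip_width: 0.0268
gripper_force: 80.5
```

>>> step_arm(
  rows=[
    [0, 0, -0.002, 0, 0, 0],
    [0, 0, -0.002, 0, 0, 0],
  ],
)

```text
clock: 9.6
tcp_pos: [0.6165, 0.0158, 0.0522]
orientation: [2.405, 2.02, 0.002]
contact_force: [0.3, 0.0, -1.3]
grip_width: 0.0271
gripper_force: 80.5
```

>>> step_arm(
  rows=[
    [0, 0, 0, 0, 0, 0],
    [0, 0, 0, 0, 0, 0],
    [0, 0, 0, 0, 0, 0],
    [0, 0, 0, 0, 0, 0],
    [0, 0, 0, 0, 0, 0],
  ],
  jaw=0,
)

```text
clock: 10.02
tcp_pos: [0.616, 0.0157, 0.0517]
orientation: [2.405, 2.021, 0.001]
contact_force: [0.4, -0.7, -0.1]
grip_width: 0.0842
gripper_force: 0.0
```

>>> step_arm(
  rows=[
    [0, 0, 0.05, 0, 0, 0],
    [0, 0, 0.11, 0, 0, 0],
    [0, 0, 0.17, 0, 0, 0],
    [0, 0, 0.23, 0, 0, 0],
    [0, 0, 0.29, 0, 0, 0],
  ],
)

```text
clock: 10.43
tcp_pos: [0.6155, 0.0155, 0.2272]
orientation: [-2.406, -2.02, 0.0]
contact_force: [0.2, 1.0, -0.2]
grip_width: 0.0853
gripper_force: 0.0
```

>>> step_arm(
  rows=[
    [-0.03, 0, 0.06, 0, 0, 0],
    [-0.06, 0, 0.08, 0, 0, 0],
    [-0.1, 0, 0.08, 0, 0, 0],
    [-0.12, 0, 0.08, 0, 0, 0],
    [-0.12, 0, 0.08, 0, 0, 0],
  ],
)

```text
clock: 10.85
tcp_pos: [0.5416, 0.0155, 0.2739]
orientation: [-2.404, -2.019, -0.001]
contact_force: [-0.8, -0.8, -0.2]
grip_width: 0.0852
gripper_force: 0.0
```

```bash
python3 - <<'E'
from h import *
T=wristT(); np.save("T3.npy",T)
a=save("side","s5"); w=save("wrist","w5")
u=cv2.convertScaleAbs(cv2.resize(cv2.cvtColor(a,cv2.COLOR_RGB2BGR)[140:330,200:440],None,fx=2.5,fy=2.5,interpolation=cv2.INTER_CUBIC)[:,:600],alpha=1.4)
v=cv2.resize(cv2.cvtColor(w,cv2.COLOR_RGB2BGR),(0,0),fx=.3125,fy=.3125)
cv2.imwrite("pics/s5c.png",np.hstack([u,np.pad(v,((0,u.shape[0]-v.shape[0]),(0,0),(0,0)))]))
o=r.get_obs(); print(o["tcp_pos"],o["orientation"],u.shape)
E
```

```text
[0.54398234 0.01589449 0.2738201 ] [-2.40507098e+00 -2.02115843e+00 -1.66525684e-03] (475, 600, 3)
```

View pics/s5c.png

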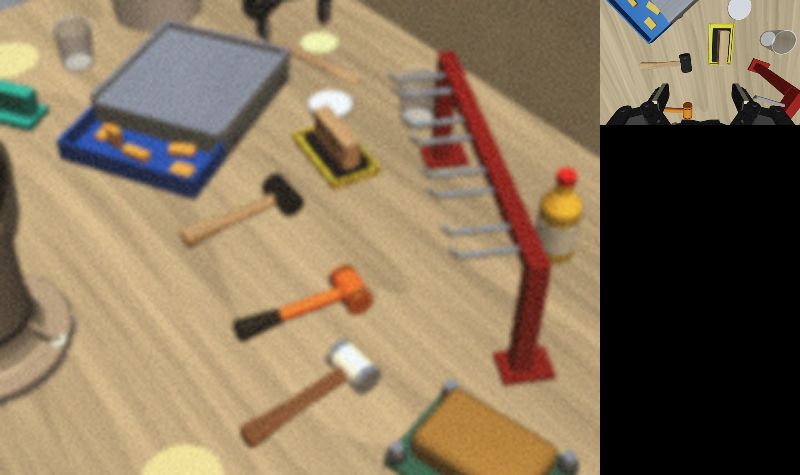

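All five chips lie in the trough and the scraper sits in the tray. Crop 2 already showed the three mallets clearly, and they are still in place. I refine mallet0 in the wrist frame while turning the hand.

```bash
python3 - <<'E'
from h import *
T=np.load("T3.npy"); im=cv2.imread("pics/w5.png"); g=cv2.cvtColor(im,cv2.COLOR_BGR2GRAY)
m=cv2.inRange(g,0,70); k=np.zeros_like(m); k[150:250,230:310]=255; m&=k
c=max(cv2.findContours(m,cv2.RETR_EXTERNAL,cv2.CHAIN_APPROX_NONE)[0],key=cv2.contourArea); b=cv2.minAreaRect(c); print(b)
P=np.array([onz("wrist",p,.02,T)[:2] for p in cv2.boxPoints(b)]); print(P.round(3),P.mean(0),np.linalg.norm(P-np.roll(P,1,0),axis=1),deg(P[1]-P[0]),deg(P[2]-P[1]))
print(r.tips_ahead,r.get_obs()["joints"].round(2))
E
```

```text
((273.7267761230469, 201.4051971435547), (61.5223388671875, 34.87846755981445), 82.56858825683594)
[[ 0.461  0.009]
 [ 0.501  0.007]
 [ 0.495 -0.067]
 [ 0.453 -0.066]] [ 0.47760603 -0.02941026] [0.07544744 0.03936847 0.0749393  0.04183372] -2.2852100768852734 -94.486473896215
0.014 [-0.61  0.25  0.56  1.87 -0.15  1.06 -0.16]
```

>>> step_arm(
  rows=[
    [-0.02, -0.014, 0, 0, 0, -0.039],
    [-0.04, -0.028, 0, 0, 0, -0.078],
    [-0.06, -0.042, 0, 0, 0, -0.117],
    [-0.08, -0.056, 0, 0, 0, -0.156],
    [-0.105, -0.07, 0, 0, 0, -0.195],
  ],
)

```text
clock: 11.37
tcp_pos: [0.4817, -0.0267, 0.2734]
orientation: [2.905, 1.192, 0.0]
contact_force: [0.3, 0.8, 0.7]
grip_width: 0.0852
gripper_force: 0.0
```

>>> step_arm(
  rows=[
    [0, 0, 0, 0, 0, -0.039],
    [0, 0, 0, 0, 0, -0.078],
    [0, 0, 0, 0, 0, -0.117],
    [0, 0, 0, 0, 0, -0.156],
    [0, 0, 0, 0, 0, -0.195],
  ],
)

```text
clock: 11.78
tcp_pos: [0.4819, -0.0264, 0.2736]
orientation: [3.13, 0.26, 0.001]
contact_force: [0.1, -0.1, 0.9]
grip_width: 0.0855
gripper_force: 0.0
```

>>> step_arm(
  rows=[
    [0, 0, -0.05, 0, 0, -0.039],
    [0, 0, -0.1, 0, 0, -0.077],
    [0, 0, -0.15, 0, 0, -0.077],
    [0, 0, -0.2, 0, 0, -0.077],
    [0, 0, -0.2, 0, 0, -0.077],
  ],
)

```text
clock: 12.2
tcp_pos: [0.4784, -0.0263, 0.149]
orientation: [3.136, -0.109, -0.013]
contact_force: [-0.8, 0.1, -0.7]
grip_width: 0.0853
gripper_force: 0.0
```

>>> step_arm(
  rows=[
    [0, 0, -0.06, 0, 0, 0],
    [0, 0, -0.12, 0, 0, 0],
    [0, 0, -0.17, 0, 0, 0],
    [0, 0, -0.21, 0, 0, 0],
    [0, 0, -0.228, 0, 0, 0],
  ],
)

```text
clock: 12.62
tcp_pos: [0.4811, -0.0262, 0.0151]
orientation: [3.139, -0.109, -0.003]
contact_force: [-1.5, 0.3, 0.4]
grip_width: 0.0853
gripper_force: 0.0
```

>>> step_arm(
  rows=[
    [0, 0, -0.003, 0, 0, 0],
    [0, 0, -0.003, 0, 0, 0],
    [0, 0, -0.003, 0, 0, 0],
    [0, 0, -0.003, 0, 0, 0],
    [0, 0, -0.003, 0, 0, 0],
  ],
  jaw=1,
  squeeze=20,
)

```text
clock: 13.03
tcp_pos: [0.4819, -0.0261, 0.0161]
orientation: [-3.139, 0.109, -0.004]
contact_force: [0.2, -0.1, -2.7]
grip_width: 0.0618
gripper_force: 23.4
```

```bash
python3 - <<'E'
from h import *
T=wristT(); np.save("T4.npy",T); save("wrist","w6"); print(r.get_obs()["tcp_pos"])
E
```

```text
[ 0.48175039 -0.02603988  0.01590068]
```

View pics/w6.png

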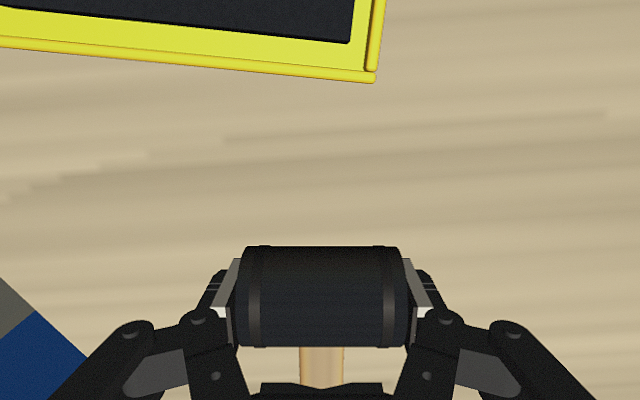

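Mallet0 is pinched by its faces at 62 mm. I lift with the light grip and see whether it swings.

>>> step_arm(
  rows=[
    [0, 0, 0.05, 0, 0, 0],
    [-0.01, 0, 0.1, 0, 0, 0],
    [-0.02, 0, 0.15, 0, 0, 0],
    [-0.03, 0, 0.2, 0, 0, 0],
    [-0.04, 0, 0.25, 0, 0, 0],
  ],
)

```text
clock: 13.5
tcp_pos: [0.4559, -0.0264, 0.1662]
orientation: [-3.14, 0.11, 0.001]
contact_force: [0.7, 1.2, -3.6]
grip_width: 0.0618
gripper_force: 25.3
```

>>> step_arm(
  rows=[
    [0, 0, 0.04, 0, 0, 0],
    [0, 0, 0.08, 0, 0, 0],
    [0, 0, 0.12, 0, 0, 0],
    [0, 0, 0.15, 0, 0, 0],
    [0, 0, 0.15, 0, 0, 0],
  ],
)

```text
clock: 13.92
tcp_pos: [0.4585, -0.0264, 0.2581]
orientation: [-3.136, 0.11, -0.009]
contact_force: [1.5, -0.2, -2.2]
grip_width: 0.0615
gripper_force: 25.4
```

```bash
python3 - <<'E'
from h import *
a=save("side","s7"); w=save("wrist","w7")
u=cv2.convertScaleAbs(cv2.resize(cv2.cvtColor(a,cv2.COLOR_RGB2BGR)[60:300,180:420],None,fx=2,fy=2,interpolation=cv2.INTER_CUBIC),alpha=1.4)
v=cv2.resize(cv2.cvtColor(w,cv2.COLOR_RGB2BGR),(320,200))
cv2.imwrite("pics/s7c.png",np.hstack([u,np.pad(v,((0,280),(0,0),(0,0)))])); print(r.get_obs()["tcp_pos"])
E
```

```text
[ 0.4566236  -0.02596817  0.25488011]
```

View pics/s7c.png

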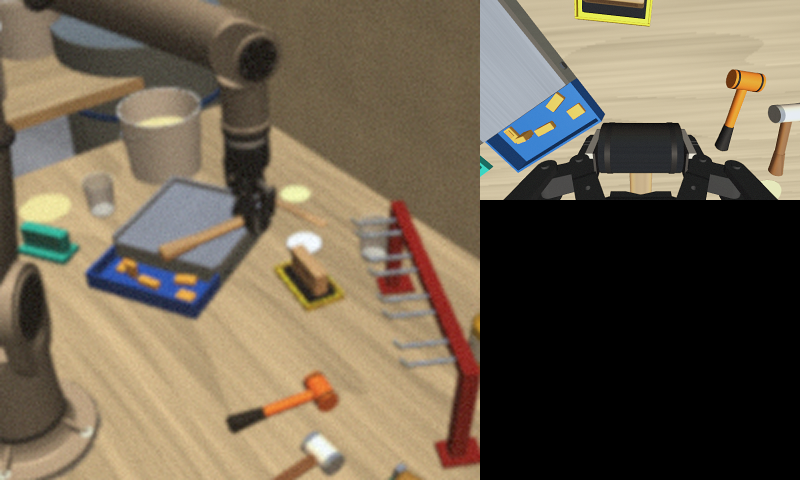

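The mallet is still horizontal at 25 N. I'll try easing the grip.

>>> step_arm(
  rows=[
    [0, 0, -0.03, 0, 0, 0],
    [0, 0, -0.06, 0, 0, 0],
  ],
  squeeze=5,
)

```text
clock: 14.18
tcp_pos: [0.4565, -0.0261, 0.2177]
orientation: [-3.139, 0.109, -0.0]
contact_force: [-0.2, 0.6, -4.3]
grip_width: 0.0619
gripper_force: 25.3
```

>>> step_arm(
  rows=[
    [0, 0, 0, 0, 0, 0],
    [0, 0, 0, 0, 0, 0],
  ],
  jaw=0.34,
)

```text
clock: 14.35
tcp_pos: [0.4552, -0.0267, 0.2173]
orientation: [3.138, -0.111, -0.007]
contact_force: [0.5, -0.8, -3.0]
grip_width: 0.0618
gripper_force: 25.3
```

>>> step_arm(
  rows=[
    [0, 0, 0, 0, 0, 0],
    [0, 0, 0, 0, 0, 0],
  ],
  jaw=0.31,
)

```text
clock: 14.52
tcp_pos: [0.4572, -0.0265, 0.2193]
orientation: [3.14, -0.11, 0.001]
contact_force: [0.8, 0.4, -3.1]
grip_width: 0.0614
gripper_force: 25.3
```

>>> step_arm(
  rows=[
    [0, 0, 0, 0, 0, 0],
    [0, 0, 0, 0, 0, 0],
  ],
  jaw=0.295,
)

```text
clock: 14.68
tcp_pos: [0.4573, -0.0263, 0.2194]
orientation: [-3.139, 0.109, -0.002]
contact_force: [-1.2, 0.2, -2.8]
grip_width: 0.0616
gripper_force: 25.3
```

>>> step_arm(
  rows=[
    [0, 0, 0, 0, 0, 0],
    [0, 0, 0, 0, 0, 0],
  ],
  jaw=0.285,
)

```text
clock: 14.85
tcp_pos: [0.457, -0.0262, 0.2192]
orientation: [-3.139, 0.109, -0.001]
contact_force: [-0.1, -0.4, -4.2]
grip_width: 0.0617
gripper_force: 25.3
```

>>> step_arm(
  rows=[
    [0, 0, 0, 0, 0, 0],
    [0, 0, 0, 0, 0, 0],
  ],
  jaw=0.28,
)

```text
clock: 15.02
tcp_pos: [0.4569, -0.0263, 0.219]
orientation: [-3.14, 0.109, -0.0]
contact_force: [0.2, 0.1, -3.5]
grip_width: 0.0618
gripper_force: 25.3
```

Lowering first so that finding the light-grip jaw value is harmless.

>>> step_arm(
  rows=[
    [0, 0, -0.06, 0, 0, 0],
    [0, 0, -0.12, 0, 0, 0],
    [0, 0, -0.18, 0, 0, 0],
    [0, 0, -0.23, 0, 0, 0],
    [0, 0, -0.27, 0, 0, 0],
  ],
)

```text
clock: 15.43
tcp_pos: [0.4561, -0.0262, 0.0546]
orientation: [3.139, -0.109, -0.003]
contact_force: [0.1, 0.3, -3.0]
grip_width: 0.0618
gripper_force: 25.3
```

>>> step_arm(
  rows=[
    [0, 0, 0, 0, 0, 0],
    [0, 0, 0, 0, 0, 0],
  ],
  jaw=0.27,
)

```text
clock: 15.6
tcp_pos: [0.4567, -0.0267, 0.0567]
orientation: [3.139, -0.11, -0.003]
contact_force: [0.3, -0.0, 1.0]
grip_width: 0.0623
gripper_force: 0.0
```

>>> step_arm(
  rows=[
    [0, 0, 0, 0, 0, 0],
    [0, 0, 0, 0, 0, 0],
  ],
  jaw=0.26,
)

```text
clock: 15.77
tcp_pos: [0.4585, -0.0263, 0.0586]
orientation: [-3.139, 0.109, -0.005]
contact_force: [0.1, -0.1, -0.3]
grip_width: 0.0633
gripper_force: 0.0
```

>>> step_arm(
  rows=[
    [0, 0, 0, 0, 0, 0],
    [0, 0, 0, 0, 0, 0],
  ],
  jaw=0.25,
)

```text
clock: 15.93
tcp_pos: [0.4578, -0.026, 0.0581]
orientation: [-3.139, 0.109, -0.004]
contact_force: [-0.0, -0.7, 0.4]
grip_width: 0.0642
gripper_force: 0.0
```

It let go at 0.27, so the band lies between 0.27 and 0.28. I open up and look at where the mallet lies.

>>> step_arm(
  rows=[
    [0, 0, 0.06, 0, 0, 0],
    [0, 0, 0.12, 0, 0, 0],
    [0, 0, 0.18, 0, 0, 0],
    [0, 0, 0.18, 0, 0, 0],
    [0, 0, 0.18, 0, 0, 0],
  ],
  jaw=0,
)

```text
clock: 16.35
tcp_pos: [0.4584, -0.0257, 0.167]
orientation: [-3.137, 0.108, -0.008]
contact_force: [0.1, -0.1, -0.8]
grip_width: 0.0857
gripper_force: 0.0
```

```bash
python3 - <<'E'
from h import *
T=wristT(); np.save("T5.npy",T); save("wrist","w8"); o=r.get_obs();print(o["tcp_pos"],o["joints"].round(2))
E
```

```text
[ 0.45720451 -0.02564523  0.16563951] [-0.76  0.29  0.81  2.18 -0.3   0.78 -1.39]
```

View pics/w8.png

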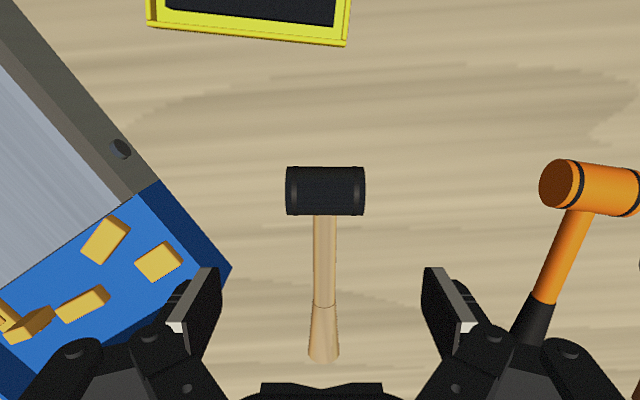

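Mallet0 lies at wrist pixel (325,190), handle straight towards the robot. I regrip and test the narrow band.

```bash
python3 - <<'E'
from h import *
T=np.load("T5.npy"); 
for p in[(325,190),(287,190),(364,190),(324,358)]: print(onz("wrist",p,.025,T).round(4))
E
```

```text
[ 0.4546 -0.0282  0.025 ]
[0.4567 0.0025 0.025 ]
[ 0.4525 -0.0596  0.025 ]
[ 0.2846 -0.0162  0.025 ]
```

>>> step_arm(
  rows=[
    [0, 0, -0.06, 0, 0, 0],
    [0, 0, -0.12, 0, 0, 0],
    [0, 0, -0.18, 0, 0, 0],
    [0, 0, -0.22, 0, 0, 0],
    [0, 0, -0.249, 0, 0, 0],
  ],
)

```text
clock: 16.82
tcp_pos: [0.454, -0.0265, 0.0119]
orientation: [3.139, -0.11, -0.009]
contact_force: [0.4, -0.2, 0.4]
grip_width: 0.0854
gripper_force: 0.0
```

>>> step_arm(
  rows=[
    [0, 0, 0, 0, 0, 0],
    [0, 0, 0, 0, 0, 0],
    [0, 0, 0, 0, 0, 0],
    [0, 0, 0, 0, 0, 0],
    [0, 0, 0, 0, 0, 0],
  ],
  jaw=0.28,
  squeeze=20,
)

```text
clock: 17.23
tcp_pos: [0.4574, -0.026, 0.0163]
orientation: [-3.139, 0.109, -0.003]
contact_force: [0.0, -0.0, -3.5]
grip_width: 0.0619
gripper_force: 18.6
```

>>> step_arm(
  rows=[
    [0, 0, 0.02, 0, 0, 0],
    [0, 0, 0.03, 0, 0, 0],
  ],
)

```text
clock: 17.4
tcp_pos: [0.4573, -0.0261, 0.0347]
orientation: [-3.139, 0.109, -0.002]
contact_force: [0.3, -0.2, -2.8]
grip_width: 0.0617
gripper_force: 19.0
```

>>> step_arm(
  rows=[
    [0, 0, 0, 0, 0, 0],
  ],
  jaw=0.277,
)

```text
clock: 17.48
tcp_pos: [0.458, -0.026, 0.0349]
orientation: [-3.139, 0.109, -0.005]
contact_force: [0.3, 0.6, -3.5]
grip_width: 0.0616
gripper_force: 17.6
```

>>> step_arm(
  rows=[
    [0, 0, 0, 0, 0, 0],
  ],
  jaw=0.275,
)

```text
clock: 17.57
tcp_pos: [0.4574, -0.0259, 0.0341]
orientation: [-3.139, 0.108, -0.003]
contact_force: [-0.0, 0.4, -2.5]
grip_width: 0.062
gripper_force: 5.6
```

>>> step_arm(
  rows=[
    [0, 0, 0, 0, 0, 0],
  ],
  jaw=0.274,
)

```text
clock: 17.65
tcp_pos: [0.4571, -0.026, 0.0337]
orientation: [-3.139, 0.109, -0.001]
contact_force: [-0.1, 0.9, 0.7]
grip_width: 0.062
gripper_force: 0.6
```

>>> step_arm(
  rows=[
    [0, 0, 0, 0, 0, 0],
  ],
  jaw=0.273,
)

```text
clock: 17.73
tcp_pos: [0.457, -0.026, 0.0335]
orientation: [-3.139, 0.109, -0.0]
contact_force: [-0.6, 1.4, 0.1]
grip_width: 0.0622
gripper_force: 0.4
```

>>> step_arm(
  rows=[
    [0, 0, 0, 0, 0, 0],
  ],
  jaw=0.272,
)

```text
clock: 17.82
tcp_pos: [0.457, -0.0261, 0.0335]
orientation: [-3.139, 0.109, -0.0]
contact_force: [0.1, 1.3, 1.0]
grip_width: 0.0624
gripper_force: 0.5
```

There's a usable band: jaw 0.275 gives about 5.6 N. I regrip, lift, then ease in.

>>> step_arm(
  rows=[
    [0, 0, 0, 0, 0, 0],
    [0, 0, -0.015, 0, 0, 0],
    [0, 0, -0.03, 0, 0, 0],
    [0, 0, -0.03, 0, 0, 0],
  ],
  jaw=0.2,
)

```text
clock: 18.15
tcp_pos: [0.4558, -0.0263, 0.0138]
orientation: [3.139, -0.109, -0.004]
contact_force: [0.2, -0.7, -0.5]
grip_width: 0.0685
gripper_force: 0.0
```

>>> step_arm(
  rows=[
    [0, 0, 0, 0, 0, 0],
    [0, 0, 0, 0, 0, 0],
    [0, 0, 0, 0, 0, 0],
    [0, 0, 0, 0, 0, 0],
  ],
  jaw=0.29,
)

```text
clock: 18.48
tcp_pos: [0.4568, -0.0264, 0.0155]
orientation: [3.139, -0.109, -0.0]
contact_force: [0.5, 0.8, -4.4]
grip_width: 0.0618
gripper_force: 22.7
```

>>> step_arm(
  rows=[
    [0, 0, 0.05, 0, 0, 0],
    [0, 0, 0.1, 0, 0, 0],
    [0, 0, 0.15, 0, 0, 0],
    [0, 0, 0.2, 0, 0, 0],
    [0, 0, 0.25, 0, 0, 0],
  ],
)

```text
clock: 18.9
tcp_pos: [0.4562, -0.0265, 0.1666]
orientation: [3.139, -0.11, -0.001]
contact_force: [1.2, 0.1, -3.2]
grip_width: 0.062
gripper_force: 25.7
```

>>> step_arm(
  rows=[
    [0, 0, 0.05, 0, 0, 0],
    [0, 0, 0.08, 0, 0, 0],
    [0, 0, 0.08, 0, 0, 0],
  ],
)

```text
clock: 19.15
tcp_pos: [0.4589, -0.0264, 0.2167]
orientation: [-3.137, 0.11, -0.01]
contact_force: [0.5, 0.3, -4.7]
grip_width: 0.062
gripper_force: 25.8
```

>>> step_arm(
  rows=[
    [0, 0, 0, 0, 0, 0],
    [0, 0, 0, 0, 0, 0],
    [0, 0, 0, 0, 0, 0],
  ],
  jaw=0.277,
)

```text
clock: 19.4
tcp_pos: [0.4557, -0.0262, 0.2122]
orientation: [3.139, -0.109, -0.004]
contact_force: [-0.3, 0.1, -3.7]
grip_width: 0.0612
gripper_force: 17.6
```

>>> step_arm(
  rows=[
    [0, 0, 0, 0, 0, 0],
    [0, 0, 0, 0, 0, 0],
  ],
  jaw=0.276,
)

```text
clock: 19.57
tcp_pos: [0.4563, -0.0265, 0.2126]
orientation: [3.139, -0.11, -0.003]
contact_force: [-0.1, -0.7, -3.4]
grip_width: 0.0617
gripper_force: 11.7
```

>>> step_arm(
  rows=[
    [0, 0, 0, 0, 0, 0],
    [0, 0, 0, 0, 0, 0],
    [0, 0, 0, 0, 0, 0],
    [0, 0, 0, 0, 0, 0],
  ],
  jaw=0.2752,
)

```text
clock: 19.9
tcp_pos: [0.4568, -0.0263, 0.2134]
orientation: [3.14, -0.109, -0.001]
contact_force: [-0.0, -0.1, -3.5]
grip_width: 0.0617
gripper_force: 5.8
```

>>> step_arm(
  rows=[
    [0, 0, 0, 0, 0, 0],
    [0, 0, 0, 0, 0, 0],
    [0, 0, 0, 0, 0, 0],
    [0, 0, 0, 0, 0, 0],
  ],
  jaw=0.2749,
)

```text
clock: 20.23
tcp_pos: [0.4568, -0.0263, 0.2135]
orientation: [-3.14, 0.109, 0.0]
contact_force: [0.5, -1.0, -3.9]
grip_width: 0.062
gripper_force: 3.5
```

>>> step_arm(
  rows=[
    [0, 0, 0, 0, 0, 0],
    [0, 0, 0, 0, 0, 0],
    [0, 0, 0, 0, 0, 0],
    [0, 0, 0, 0, 0, 0],
  ],
  jaw=0.276,
)

```text
clock: 20.57
tcp_pos: [0.4569, -0.0263, 0.2135]
orientation: [-3.14, 0.109, -0.0]
contact_force: [-0.5, -0.1, -3.9]
grip_width: 0.062
gripper_force: 5.3
```

```bash
python3 - <<'E'
from h import *
a=save("side","s9")
cv2.imwrite("pics/s9c.png",cv2.convertScaleAbs(cv2.resize(cv2.cvtColor(a,cv2.COLOR_RGB2BGR)[100:260,220:380],None,fx=2.5,fy=2.5,interpolation=cv2.INTER_CUBIC),alpha=1.4)); o=r.get_obs(); print(o["tcp_pos"],o["moment"])
E
```

```text
[ 0.45687383 -0.02629417  0.21349401] [ 0.00186391  0.04467438 -0.04111691]
```

View pics/s9c.png

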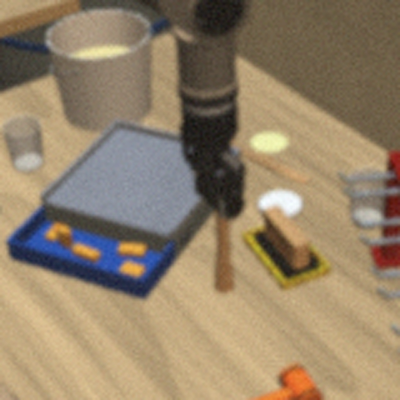

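The mallet now hangs handle-down from the fingers at crop (225,250). I tighten the grip, then carry it to the front of fork3.

>>> step_arm(
  rows=[
    [0, 0, 0, 0, 0, 0],
    [0, 0, 0, 0, 0, 0],
    [0, 0, 0.018, 0, 0, 0],
    [0, 0, 0.036, 0, 0, 0],
    [0, 0, 0.053, 0, 0, 0],
  ],
  jaw=1,
  squeeze=45,
)

```text
clock: 21.03
tcp_pos: [0.4572, -0.0266, 0.2467]
orientation: [3.14, -0.11, 0.001]
contact_force: [0.3, -0.5, -3.0]
grip_width: 0.0609
gripper_force: 52.8
```

>>> step_arm(
  rows=[
    [0.03, -0.007, 0, 0, 0, -0.028],
    [0.067, -0.015, 0, 0, 0, -0.056],
    [0.1, -0.023, 0, 0, 0, -0.084],
    [0.134, -0.03, 0, 0, 0, -0.112],
    [0.167, -0.038, 0, 0, 0, -0.137],
  ],
)

```text
clock: 21.45
tcp_pos: [0.5586, -0.0486, 0.2466]
orientation: [-3.042, 0.782, -0.002]
contact_force: [0.1, 0.1, -2.7]
grip_width: 0.0611
gripper_force: 52.9
```

>>> step_arm(
  rows=[
    [0, 0, 0, 0, 0, 0],
    [0, 0, 0, 0, 0, 0],
    [0, 0, 0, 0, 0, 0],
  ],
)

```text
clock: 21.7
tcp_pos: [0.5567, -0.049, 0.2458]
orientation: [-3.044, 0.776, 0.0]
contact_force: [-0.1, -0.2, -3.6]
grip_width: 0.0613
gripper_force: 52.9
```

```bash
python3 - <<'E'
from h import *
T=wristT(); save("wrist","w10"); np.save("T10.npy",T); save("top","t10"); save("side","s10"); o=r.get_obs(); print(o["tcp_pos"],o["orientation"],o["joints"].round(2))
# red bar seen by wrist
im=cv2.imread("pics/w10.png"); hsv=cv2.cvtColor(im,cv2.COLOR_BGR2HSV)
m=cv2.inRange(hsv,np.array([0,140,50]),np.array([7,255,255]))|cv2.inRange(hsv,np.array([174,140,50]),np.array([180,255,255]))
for c in cv2.findContours(m,cv2.RETR_EXTERNAL,cv2.CHAIN_APPROX_NONE)[0]:
    if cv2.contourArea(c)>300: print(cv2.contourArea(c),cv2.boundingRect(c),[(p.tolist(),onz("wrist",p,.203,T)[:2].round(3).tolist()) for p in cv2.approxPolyDP(c,6,True)[:,0]])
for y in(.145,.185):
    for x in(-.083,-.03):
        P=np.array([.6295,-.2765])+x*np.array([.877,-.48])+y*np.array([.48,.877]); print(x,y,proj("wrist",np.append(P,.200),T).round(0))
E
```

```text
[ 0.5564058  -0.04871876  0.24566285] [-3.04313745e+00  7.75868882e-01  4.76769988e-04] [-0.75  0.41  0.96  1.88 -0.39  1.05 -1.71]
-0.083 0.145 [364.  61.]
-0.03 0.145 [369. -75.]
-0.083 0.185 [277.  61.]
-0.03 0.185 [273. -76.]
```

```bash
python3 - <<'E'
from h import *
im=cv2.imread("pics/w10.png"); hsv=cv2.cvtColor(im,cv2.COLOR_BGR2HSV)
m=cv2.inRange(hsv[:120,200:440],np.array([0,0,0]),np.array([180,45,255]))
n,l,s,c=cv2.connectedComponentsWithStats(m)
print([(s[i].tolist(),c[i].round(1).tolist()) for i in range(1,n) if s[i][4]>40])
for r_ in(15,35,50): print(r_,np.where(m[r_]>0)[0]+200)
E
```

```text
[([70, 0, 19, 66, 1053], [79.0, 31.5]), ([156, 0, 19, 66, 1056], [164.9, 31.5]), ([13, 92, 82, 28, 828], [58.0, 108.5])]
15 [272 273 274 275 276 277 278 279 280 281 282 283 284 285 286 287 357 358
 359 360 361 362 363 364 365 366 367 368 369 370 371 372]
35 [272 273 274 275 276 277 278 279 280 281 282 283 284 285 286 287 356 357
 358 359 360 361 362 363 364 365 366 367 368 369 370 371 372]
50 [270 271 272 273 274 275 276 277 278 279 280 281 282 283 284 285 286 358
 359 360 361 362 363 364 365 366 367 368 369 370 371 372 373]
```

Prongs sit at wrist columns 279.5 and 364.5, and the mid 322 matches the tool centre line. Advance and lower.

>>> step_arm(
  rows=[
    [0.038, -0.021, 0, 0, 0, 0],
    [0.076, -0.042, 0, 0, 0, 0],
    [0.114, -0.062, 0, 0, 0, 0],
    [0.152, -0.083, 0, 0, 0, 0],
    [0.19, -0.104, 0, 0, 0, 0],
  ],
)

```text
clock: 22.27
tcp_pos: [0.6717, -0.1113, 0.2454]
orientation: [-3.044, 0.775, 0.001]
contact_force: [0.1, 0.3, -3.2]
grip_width: 0.0611
gripper_force: 52.9
```

>>> step_arm(
  rows=[
    [0, 0, 0, 0, 0, 0],
    [0, 0, -0.015, 0, 0, 0],
    [0, 0, -0.03, 0, 0, 0],
    [0, 0, -0.045, 0, 0, 0],
    [0, 0, -0.045, 0, 0, 0],
  ],
)

```text
clock: 22.68
tcp_pos: [0.669, -0.1098, 0.2154]
orientation: [-3.044, 0.776, 0.008]
contact_force: [-0.1, 0.4, -4.7]
grip_width: 0.0611
gripper_force: 52.8
```

>>> step_arm(
  rows=[
    [0, 0, -0.004, 0, 0, 0],
    [0, 0, -0.008, 0, 0, 0],
    [0, 0, -0.008, 0, 0, 0],
  ],
)

```text
clock: 22.93
tcp_pos: [0.6708, -0.1109, 0.2146]
orientation: [-3.043, 0.776, 0.001]
contact_force: [-3.5, 1.6, 2.9]
grip_width: 0.0609
gripper_force: 53.8
```

>>> step_arm(
  rows=[
    [0, 0, -0.003, 0, 0, 0],
    [0, 0, -0.006, 0, 0, 0],
    [0, 0, -0.006, 0, 0, 0],
  ],
)

```text
clock: 23.18
tcp_pos: [0.671, -0.1111, 0.2142]
orientation: [-3.041, 0.776, -0.001]
contact_force: [-12.2, 7.6, 22.0]
grip_width: 0.0612
gripper_force: 56.2
```

Contact at TCP z 0.2145, so the head rests on the prongs. Ease off and release.

>>> step_arm(
  rows=[
    [0, 0, 0.004, 0, 0, 0],
    [0, 0, 0.005, 0, 0, 0],
  ],
)

```text
clock: 23.35
tcp_pos: [0.6716, -0.1114, 0.2145]
orientation: [-3.043, 0.777, -0.003]
contact_force: [-2.6, 1.8, 3.9]
grip_width: 0.0612
gripper_force: 53.7
```

>>> step_arm(
  rows=[
    [0, 0, 0, 0, 0, 0],
    [0, 0, 0, 0, 0, 0],
    [0, 0, 0, 0, 0, 0],
    [0, 0, 0, 0, 0, 0],
  ],
  jaw=0,
)

```text
clock: 23.68
tcp_pos: [0.6712, -0.1117, 0.2127]
orientation: [3.043, -0.777, 0.0]
contact_force: [0.4, 0.1, -1.0]
grip_width: 0.0854
gripper_force: 0.0
```

>>> step_arm(
  rows=[
    [0, 0, 0.05, 0, 0, 0],
    [0, 0, 0.1, 0, 0, 0],
    [-0.05, 0, 0.15, 0, 0, 0],
    [-0.1, 0, 0.17, 0, 0, 0],
    [-0.16, 0, 0.17, 0, 0, 0],
  ],
)

```text
clock: 24.1
tcp_pos: [0.5765, -0.1127, 0.3178]
orientation: [3.043, -0.777, 0.009]
contact_force: [-0.0, 0.0, 0.7]
grip_width: 0.0851
gripper_force: 0.0
```

```bash
python3 - <<'E'
from h import *
T=wristT(); save("wrist","w11"); np.save("T11.npy",T); save("side","s11"); save("top","t11"); o=r.get_obs(); print(o["tcp_pos"],o["joints"].round(2))
F=np.array([.6714,-.1115]); 
for h in(.194,.214,.234,.10,.05): print(h,proj("side",np.append(F,h)).round(0),proj("top",np.append(F,h)).round(0),proj("wrist",np.append(F,h),T).round(0))
# mallet1, mallet2 from the top
im=cv2.imread("pics/t11.png"); hsv=cv2.cvtColor(im,cv2.COLOR_BGR2HSV)
def big(m,roi,z,n):
    k=np.zeros_like(m); k[roi[1]:roi[3],roi[0]:roi[2]]=255; m=m&k
    for c in cv2.findContours(m,cv2.RETR_EXTERNAL,cv2.CHAIN_APPROX_NONE)[0]:
        if cv2.contourArea(c)>25: b=cv2.minAreaRect(c); print(n,np.round(b[0],1),np.round(b[1],1),round(b[2]),onz("top",b[0],z)[:2].round(3))
big(cv2.inRange(hsv,np.array([6,150,80]),np.array([18,255,255])),(350,190,440,300),.03,"orange")
big(cv2.inRange(hsv,np.array([60,0,130]),np.array([130,60,255])),(390,220,450,280),.03,"white")
w=cv2.cvtColor(cv2.imread("pics/s11.png"),cv2.COLOR_BGR2GRAY); a=proj("side",np.append(F,.214)).astype(int); print(w[a[1]-6:a[1]+40:4,a[0]-10:a[0]+12:2])
E
```

```text
[ 0.57273448 -0.11209582  0.31501853] [-0.65  0.39  0.99  1.74 -0.35  1.2  -1.64]
0.194 [368. 174.] [353. 141.] [253.  78.]
0.214 [368. 169.] [354. 140.] [247.  78.]
0.234 [368. 165.] [355. 138.] [240.  78.]
0.1 [367. 194.] [350. 147.] [271.  77.]
0.05 [366. 204.] [349. 150.] [277.  77.]
orange [384.8 238.2] [19.6 39.8] 14 [ 0.396 -0.233]
white [422.  250.5] [ 7. 16.] 90 [ 0.36  -0.353]
[[122 114 107  57  24  23  24  29  49  52  47]
 [114 116 117  71  29  24  29  22  22  29  41]
 [ 96  99  97  89  45  23  21  20  24  26  36]
 [ 95  88 102 108  86  41  22  18  26  56  70]
 [108  86  76  78  72  67  69  63  35  37  39]
 [106  91  96 106  90  66  75  63  33  34  35]
 [113  95 100 124 105  74  81  93  60  67  77]
 [108 107 101  92  74  69  73  61  42  30  33]
 [105 107 108  90  76  78  85  89  73  80  75]
 [101 103 105  92  62  69  73  46  35  37  41]
 [113 108 102  79  62  74  77  60  40  43  42]
 [109 115 109 104 103  86  80  61  75  82  84]]
```

Mallet0 hangs: in the side view there's a dark head at (368,169) with the handle straight below. On to the orange mallet1, with a wrist check above it.

>>> step_arm(
  rows=[
    [-0.037, -0.036, -0.02, 0, 0, 0.019],
    [-0.074, -0.072, -0.05, 0, 0, 0.038],
    [-0.11, -0.108, -0.09, 0, 0, 0.057],
    [-0.147, -0.144, -0.13, 0, 0, 0.076],
    [-0.184, -0.18, -0.17, 0, 0, 0.094],
  ],
)

```text
clock: 24.67
tcp_pos: [0.4647, -0.2203, 0.2121]
orientation: [3.125, -0.315, 0.002]
contact_force: [0.5, 0.5, 0.1]
grip_width: 0.0854
gripper_force: 0.0
```

>>> step_arm(
  rows=[
    [-0.037, -0.036, -0.04, 0, 0, 0],
    [-0.037, -0.036, -0.088, 0, 0, 0],
    [-0.037, -0.036, -0.088, 0, 0, 0],
    [-0.037, -0.036, -0.088, 0, 0, 0],
    [-0.037, -0.036, -0.088, 0, 0, 0],
  ],
)

```text
clock: 25.08
tcp_pos: [0.4443, -0.2412, 0.1611]
orientation: [3.124, -0.319, 0.002]
contact_force: [0.4, -0.1, 0.7]
grip_width: 0.0858
gripper_force: 0.0
```

```bash
cat >> h.py <<'E'
def headw(lo,hi,name,amin=800):
    T=wristT(); im=save("wrist",name); o=r.get_obs()
    hsv=cv2.cvtColor(cv2.cvtColor(im,cv2.COLOR_RGB2BGR),cv2.COLOR_BGR2HSV)
    m=cv2.morphologyEx(cv2.inRange(hsv,np.array(lo),np.array(hi)),cv2.MORPH_OPEN,np.ones((27,27)))
    print("tcp",o["tcp_pos"].round(4),"tool y yaw",np.degrees(2*np.arctan2(o["orientation"][1],o["orientation"][0]))-90,o["joints"].round(2))
    for c in cv2.findContours(m,cv2.RETR_EXTERNAL,cv2.CHAIN_APPROX_NONE)[0]:
        if cv2.contourArea(c)>amin:
            b=cv2.minAreaRect(c); P=np.array([onz("wrist",p,.03,T)[:2] for p in cv2.boxPoints(b)]); e=np.linalg.norm(P-np.roll(P,-1,0),axis=1); i=int(e[1]>e[0]); v=P[i]-P[i+1]
            print(np.round(b[0]),np.round(b[1]),"centre",P.mean(0).round(4),"sides",e[:2].round(3),"axis",deg(v))
E
python3 - <<'E'
from h import *
headw([4,150,60],[20,255,255],"w12")
E
```

```text
tcp [ 0.4446 -0.2411  0.1614] tool y yaw -101.62404407596641 [-0.3   0.41  0.84  2.08 -0.41  0.83 -0.98]
```

```bash
python3 - <<'E'
from h import *
T=wristT(); im=cv2.imread("pics/w12.png"); hsv=cv2.cvtColor(im,cv2.COLOR_BGR2HSV)
m=cv2.inRange(hsv,np.array([4,150,60]),np.array([20,255,255]))
for k in(1,9,15,21):
    q=cv2.morphologyEx(m,cv2.MORPH_OPEN,np.ones((k,k)))
    for c in cv2.findContours(q,cv2.RETR_EXTERNAL,cv2.CHAIN_APPROX_NONE)[0]:
        if cv2.contourArea(c)>300: b=cv2.minAreaRect(c); print(k,cv2.contourArea(c),cv2.boundingRect(c),np.round(b[0]),np.round(b[1]),round(b[2],1),onz("wrist",b[0],.03,T)[:2].round(4))
E
```

```text
1 4823.5 (298, 165, 60, 144) [328. 236.] [143.  59.] 90.0 [ 0.404  -0.2382]
9 3112.5 (298, 194, 60, 115) [328. 251.] [114.  59.] 90.0 [ 0.3911 -0.2356]
9 1509.5 (298, 165, 60, 27) [328. 178.] [26. 59.] 90.0 [ 0.4525 -0.2478]
15 3080.0 (299, 194, 58, 114) [328. 250.] [113.  57.] 90.0 [ 0.3916 -0.2357]
15 1480.5 (299, 165, 59, 27) [328. 178.] [26. 58.] 90.0 [ 0.4524 -0.2482]
21 2629.0 (315, 194, 37, 111) [333. 249.] [ 36. 110.] 0.0 [ 0.392  -0.2404]
21 1445.5 (299, 165, 59, 26) [328. 178.] [25. 58.] 90.0 [ 0.4528 -0.2483]
```

Mallet1's head is centred at wrist (328,189), square to the jaws. I shift 3 mm in −y, lower and grip.

>>> step_arm(
  rows=[
    [0, -0.005, -0.06, 0, 0, 0],
    [0, -0.005, -0.12, 0, 0, 0],
    [0, -0.005, -0.18, 0, 0, 0],
    [0, -0.005, -0.22, 0, 0, 0],
    [0, -0.005, -0.243, 0, 0, 0],
  ],
)

```text
clock: 25.55
tcp_pos: [0.4436, -0.2429, 0.0128]
orientation: [-3.125, 0.317, 0.001]
contact_force: [-0.0, 0.3, -0.4]
grip_width: 0.0851
gripper_force: 0.0
```

>>> step_arm(
  rows=[
    [0, 0, 0, 0, 0, 0],
    [0, 0, 0, 0, 0, 0],
    [0, 0, 0, 0, 0, 0],
    [0, 0, 0, 0, 0, 0],
    [0, 0, 0, 0, 0, 0],
  ],
  jaw=0.29,
  squeeze=20,
)

```text
clock: 25.97
tcp_pos: [0.4437, -0.2441, 0.0155]
orientation: [3.125, -0.32, 0.004]
contact_force: [0.2, 0.4, 0.6]
grip_width: 0.0618
gripper_force: 23.5
```

>>> step_arm(
  rows=[
    [0, 0, 0.05, 0, 0, 0],
    [0, 0, 0.1, 0, 0, 0],
    [0, 0, 0.15, 0, 0, 0],
    [0, 0, 0.2, 0, 0, 0],
    [0, 0, 0.25, 0, 0, 0],
  ],
)

```text
clock: 26.38
tcp_pos: [0.442, -0.2437, 0.166]
orientation: [-3.125, 0.321, 0.0]
contact_force: [0.8, 0.0, -3.5]
grip_width: 0.0617
gripper_force: 25.4
```

>>> step_arm(
  rows=[
    [0, 0, 0.05, 0, 0, 0],
    [0, 0, 0.08, 0, 0, 0],
    [0, 0, 0.08, 0, 0, 0],
  ],
)

```text
clock: 26.63
tcp_pos: [0.4442, -0.2451, 0.2161]
orientation: [3.125, -0.321, 0.011]
contact_force: [0.5, -1.0, -3.7]
grip_width: 0.0618
gripper_force: 25.4
```

>>> step_arm(
  rows=[
    [0, 0, 0, 0, 0, 0],
    [0, 0, 0, 0, 0, 0],
    [0, 0, 0, 0, 0, 0],
  ],
  jaw=0.277,
)

```text
clock: 26.88
tcp_pos: [0.4415, -0.2434, 0.2109]
orientation: [-3.124, 0.321, 0.004]
contact_force: [0.3, 0.7, -4.1]
grip_width: 0.0618
gripper_force: 17.0
```

>>> step_arm(
  rows=[
    [0, 0, 0, 0, 0, 0],
    [0, 0, 0, 0, 0, 0],
    [0, 0, 0, 0, 0, 0],
  ],
  jaw=0.276,
)

```text
clock: 27.13
tcp_pos: [0.4421, -0.2441, 0.2117]
orientation: [3.125, -0.321, -0.002]
contact_force: [-0.5, -0.2, -3.1]
grip_width: 0.0616
gripper_force: 11.2
```

>>> step_arm(
  rows=[
    [0, 0, 0, 0, 0, 0],
    [0, 0, 0, 0, 0, 0],
    [0, 0, 0, 0, 0, 0],
    [0, 0, 0, 0, 0, 0],
  ],
  jaw=0.2753,
)

```text
clock: 27.47
tcp_pos: [0.4423, -0.244, 0.2122]
orientation: [-3.125, 0.321, 0.001]
contact_force: [-0.1, -0.8, -4.9]
grip_width: 0.0612
gripper_force: 4.8
```

>>> step_arm(
  rows=[
    [0, 0, 0, 0, 0, 0],
    [0, 0, 0, 0, 0, 0],
    [0, 0, 0, 0, 0, 0],
    [0, 0, 0, 0, 0, 0],
    [0, 0, 0, 0, 0, 0],
  ],
  jaw=0.275,
)

```text
clock: 27.88
tcp_pos: [0.4427, -0.2442, 0.2126]
orientation: [3.125, -0.321, 0.001]
contact_force: [0.1, -0.7, -0.3]
grip_width: 0.0617
gripper_force: 0.0
```

>>> step_arm(
  rows=[
    [0, 0, 0, 0, 0, 0],
    [0, 0, 0, 0, 0, 0],
    [0, 0, 0, 0, 0, 0],
    [0, 0, 0, 0, 0, 0],
  ],
  jaw=0.2755,
)

```text
clock: 28.22
tcp_pos: [0.4426, -0.2442, 0.2125]
orientation: [3.125, -0.321, 0.001]
contact_force: [0.2, 0.0, -0.1]
grip_width: 0.0619
gripper_force: 0.0
```

```bash
python3 - <<'E'
from h import *
save("side","s13"); o=r.get_obs(); t=o["tcp_pos"]; print(t,o["moment"])
im=cv2.imread("pics/s13.png"); hsv=cv2.cvtColor(im,cv2.COLOR_BGR2HSV); a=proj("side",t).round().astype(int); print("tcp px",a,"butt expected",proj("side",t-[0,0,.17]).round())
m=cv2.inRange(hsv,np.array([5,150,60]),np.array([20,255,255])); k=np.zeros_like(m); k[a[1]-50:a[1]+80,a[0]-80:a[0]+60]=255; m&=k
for c in cv2.findContours(m,cv2.RETR_EXTERNAL,cv2.CHAIN_APPROX_NONE)[0]:
    if cv2.contourArea(c)>20: print(cv2.boundingRect(c))
E
```

```text
[ 0.44253868 -0.24416143  0.21241156] [ 0.04643934  0.09052319 -0.01544168]
tcp px [342 214] butt expected [341. 251.]
(339, 214, 24, 35)
(268, 197, 10, 5)
```

It slipped out of the pads, and the grip force is 0. I open, rise and find it again numerically.

>>> step_arm(
  rows=[
    [-0.03, 0.03, 0.05, 0, 0, 0],
    [-0.06, 0.06, 0.1, 0, 0, 0],
    [-0.06, 0.06, 0.15, 0, 0, 0],
    [-0.06, 0.06, 0.18, 0, 0, 0],
    [-0.06, 0.06, 0.18, 0, 0, 0],
  ],
  jaw=0,
)

```text
clock: 28.68
tcp_pos: [0.4084, -0.2086, 0.3237]
orientation: [-3.123, 0.319, -0.011]
contact_force: [0.7, -0.6, -0.0]
grip_width: 0.0854
gripper_force: 0.0
```

```bash
python3 - <<'E'
from h import *
T=wristT(); np.save("T14.npy",T); save("wrist","w14"); save("side","s14"); save("top","t14"); o=r.get_obs(); print(o["tcp_pos"])
for n,z in(("wrist",.03),("top",.03),("side",.03)):
    im=cv2.imread({"wrist":"pics/w14.png","top":"pics/t14.png","side":"pics/s14.png"}[n]); hsv=cv2.cvtColor(im,cv2.COLOR_BGR2HSV)
    m=cv2.inRange(hsv,np.array([4,170,70]),np.array([20,255,255]))
    for c in cv2.findContours(m,cv2.RETR_EXTERNAL,cv2.CHAIN_APPROX_NONE)[0]:
        if cv2.contourArea(c)>25: b=cv2.minAreaRect(c); print(n,cv2.contourArea(c),cv2.boundingRect(c),np.round(b[0]),np.round(b[1]),round(b[2],1),onz(n,b[0],z,T if n=="wrist" else None)[:2].round(3))
E
```

```text
[ 0.40626478 -0.20783537  0.31979922]
wrist 187.0 (0, 252, 20, 20) [  8. 261.] [11. 24.] 60.3 [0.344 0.241]
wrist 67.0 (39, 231, 15, 16) [ 45. 238.] [13. 11.] 51.3 [0.366 0.175]
wrist 56.5 (78, 194, 17, 29) [ 80. 208.] [20. 23.] 45.0 [0.397 0.112]
wrist 143.5 (36, 180, 21, 34) [ 48. 195.] [33. 19.] 80.8 [0.421 0.145]
wrist 947.0 (338, 0, 20, 61) [347.  30.] [17. 61.] 2.4 [ 0.532 -0.263]
top 247.5 (390, 167, 20, 39) [394. 185.] [17. 38.] 27.5 [ 0.568 -0.261]
side 160.0 (356, 234, 34, 18) [372. 242.] [15. 33.] 83.9 [ 0.565 -0.266]
side 108.5 (417, 211, 15, 19) [424. 220.] [14. 18.] 0.0 [ 0.798 -0.301]
```

```bash
python3 - <<'E'
from h import *
im=cv2.imread("pics/t14.png"); hsv=cv2.cvtColor(im,cv2.COLOR_BGR2HSV)
for r_ in range(158,236,2):
    print(r_,"".join({0:"."}.get(0) if False else ("O" if 4<=h<=20 and s>160 and v>60 else "R" if (h<4 or h>172) and s>120 else "k" if v<55 else "g" if s<50 else ".") for h,s,v in hsv[r_,364:436]))
E
```

```text
158 ..............gggg.............gggg................ORRRRRRRRRRRRRRRO....
160 .............gggg.............ggg......................RRRRRRRRRRRRRRRR.
162 ............gggg............gggg.........................g.RRRRRRRRRRRRR
164 ...........gggg............gggg.........................ggg..OORRRRRRRRR
166 ..........gggg............gggg........................gggg.......RRRRRRR
168 ..........ggg............ggg..OOOOOOOOO..............gggg...........ORRR
170 ........................ggg...OOOOOOOOOOOOOO........gggg............ggg.
172 .......................ggg.OOOOOOOOOOOOOOOOOOO.....gggg............gggg.
174 ......................ggg.OOOOOOOOOOOOOOOOOO.O....gggg............gggg..
176 ......................gg..OOOOOOOOOOOOOOOOOOO....gggg............gggg...
178 ................................OOOOOOOOOOOOO...gggg............gggg....
180 ................................OOOOO..........ggg.............ggg......
182 ...............................OOOOO.........gggg............gggg.......
184 ...............................OOOOO.........ggg............gggg........
186 ..................
[... 1202 characters left out ...]
.......
218 ......................kk.gkk............kkkkkkk.........................
220 .....................kkkggkk............kkkkkkk.........................
222 ....................kkkkgkk...........kkkkkkkk..........................
224 ........................kkk....kk....kkkkkkkk...........................
226 .......kkkkkggg......k..kkkkkkkk....kkkkkkkk............................
228 .......kkkgggggggggggkkkkkkkkkk....kkkkkkg..............................
230 ......kkkk.ggggggggggggg.kkkkk....kkkkkkkkk.............................
232 .....kkkkkkggggggggggggg.kkkk....kkkkkkkkk..............................
234 ...........gggg....gggggkkkkk....kkkkkkkk...............................
```

The orange mallet now lies with its head at top pixel (400,174) and its butt at (387,223), head just under the prongs. I'll grip the handle and pull it clear.

```bash
python3 - <<'E'
from h import *
o=np.array([.6295,-.2765]);X=np.array([.877,-.48]);Y=np.array([.48,.877])
H=onz("top",(400,174),.035)[:2];B=onz("top",(387,223),.025)[:2]
print(H,B,np.linalg.norm(H-B),deg(H-B),"rack",(H-o)@X,(H-o)@Y,(B-o)@X,(B-o)@Y)
u=(H-B)/np.linalg.norm(H-B); G=B+.035*u; print("grip",G,np.hypot(*G),"rack",(G-o)@X,(G-o)@Y)
T=np.load("T14.npy"); print("handle wrist", [onz("wrist",p,.02,T)[:2].round(4) for p in((348,30),(345,55))])
print(r.get_obs()["tcp_pos"],r.get_obs()["orientation"])
E
```

```text
[ 0.60267806 -0.27858423] [ 0.44488368 -0.24041127] 0.16234605692215562 -13.599479834694868 rack -0.022522409494979436 -0.014702403525582924 -0.1792311048559343 -0.05696601915846378
grip [ 0.47890239 -0.24864094] 0.5396015303059452 rack -0.145446457161883 -0.04785445479284376
handle wrist [array([ 0.5325, -0.2643]), array([ 0.5075, -0.2563])]
[ 0.40626478 -0.20783537  0.31979922] [-3.12456317e+00  3.20557244e-01  3.51995188e-04]
```

>>> step_arm(
  rows=[
    [0.04, -0.03, -0.04, 0, 0, -0.005],
    [0.07, -0.05, -0.09, 0, 0, -0.011],
    [0.085, -0.058, -0.15, 0, 0, -0.011],
    [0.085, -0.058, -0.21, 0, 0, -0.011],
    [0.085, -0.058, -0.27, 0, 0, -0.011],
  ],
)

```text
clock: 29.25
tcp_pos: [0.4562, -0.2439, 0.1543]
orientation: [3.117, -0.378, -0.007]
contact_force: [0.5, 0.7, -0.1]
grip_width: 0.0854
gripper_force: 0.0
```

>>> step_arm(
  rows=[
    [0, 0, -0.06, 0, 0, 0],
    [0, 0, -0.12, 0, 0, 0],
    [0, 0, -0.18, 0, 0, 0],
    [0, 0, -0.22, 0, 0, 0],
    [0, 0, -0.233, 0, 0, 0],
  ],
)

```text
clock: 29.67
tcp_pos: [0.4534, -0.2422, 0.0135]
orientation: [-3.118, 0.378, 0.014]
contact_force: [0.4, 0.4, 0.6]
grip_width: 0.0858
gripper_force: 0.0
```

>>> step_arm(
  rows=[
    [0, 0, 0, 0, 0, 0],
    [0, 0, 0, 0, 0, 0],
    [0, 0, 0, 0, 0, 0],
    [0, 0, 0, 0, 0, 0],
    [0, 0, 0, 0, 0, 0],
  ],
  jaw=1,
  squeeze=50,
)

```text
clock: 30.08
tcp_pos: [0.4585, -0.2433, 0.02]
orientation: [3.119, -0.375, 0.004]
contact_force: [-1.0, 1.1, 7.9]
grip_width: 0.0305
gripper_force: 48.8
```

>>> step_arm(
  rows=[
    [0, 0, 0, 0, 0, 0],
    [0, 0, 0, 0, 0, 0],
  ],
)

```text
clock: 30.25
tcp_pos: [0.4585, -0.2432, 0.02]
orientation: [3.119, -0.375, 0.004]
contact_force: [-0.3, 0.5, 5.8]
grip_width: 0.0305
gripper_force: 48.9
```

>>> step_arm(
  rows=[
    [-0.01, 0.02, 0.004, 0, 0, 0],
    [-0.02, 0.06, 0.005, 0, 0, -0.02],
    [-0.025, 0.1, 0.005, 0, 0, -0.05],
    [-0.025, 0.145, 0.005, 0, 0, -0.08],
    [-0.025, 0.19, 0.005, 0, 0, -0.11],
  ],
)

```text
clock: 30.67
tcp_pos: [0.4422, -0.1276, 0.0222]
orientation: [-3.005, 0.914, -0.002]
contact_force: [1.5, -0.8, -1.8]
grip_width: 0.0303
gripper_force: 49.8
```

>>> step_arm(
  rows=[
    [0, 0.045, 0, 0, 0, -0.03],
    [0.003, 0.09, 0, 0, 0, -0.06],
    [0.005, 0.135, 0, 0, 0, -0.09],
    [0.006, 0.175, 0, 0, 0, -0.12],
    [0.007, 0.214, 0, 0, 0, -0.146],
  ],
)

```text
clock: 31.08
tcp_pos: [0.4466, 0.0017, 0.0221]
orientation: [-2.72, 1.57, -0.001]
contact_force: [1.0, -1.3, -3.3]
grip_width: 0.0304
gripper_force: 49.8
```

>>> step_arm(
  rows=[
    [0, 0, -0.003, 0, 0, 0],
    [0, 0, -0.003, 0, 0, 0],
    [0, 0, -0.003, 0, 0, 0],
    [0, 0, -0.003, 0, 0, 0],
  ],
  jaw=0,
)

```text
clock: 31.42
tcp_pos: [0.4466, -0.0013, 0.0202]
orientation: [-2.723, 1.567, -0.001]
contact_force: [-0.2, 0.2, -0.2]
grip_width: 0.0771
gripper_force: 0.0
```

>>> step_arm(
  rows=[
    [0, 0, 0.06, 0, 0, 0],
    [0, 0, 0.12, 0, 0, 0],
    [0, 0, 0.19, 0, 0, 0],
    [0, 0, 0.25, 0, 0, 0],
    [0, 0, 0.3, 0, 0, 0],
  ],
)

```text
clock: 31.83
tcp_pos: [0.4465, -0.0024, 0.202]
orientation: [-2.72, 1.57, -0.0]
contact_force: [1.3, 0.6, -1.4]
grip_width: 0.0852
gripper_force: 0.0
```

```bash
python3 - <<'E'
from h import *
T=wristT(); np.save("T15.npy",T); save("wrist","w15"); o=r.get_obs(); print(o["tcp_pos"],np.degrees(2*np.arctan2(o["orientation"][1],o["orientation"][0]))-90,o["joints"].round(2))
im=cv2.imread("pics/w15.png"); hsv=cv2.cvtColor(im,cv2.COLOR_BGR2HSV)
m=cv2.inRange(hsv,np.array([4,170,60]),np.array([20,255,255]))
for c in cv2.findContours(m,cv2.RETR_EXTERNAL,cv2.CHAIN_APPROX_NONE)[0]:
    if cv2.contourArea(c)>200: b=cv2.minAreaRect(c); print(cv2.contourArea(c),cv2.boundingRect(c),np.round(b[0]),np.round(b[1]),round(b[2],1),onz("wrist",b[0],.03,T)[:2].round(3))
for r_ in range(0,330,8): print("%3d"%r_,"".join("O" if 4<=h<=20 and s>170 and v>60 else "R" if (h<4 or h>172) and s>120 else "Y" if 22<h<36 and s>150 else "B" if 100<h<125 and s>120 else "k" if v<45 else "." for h,s,v in hsv[r_,200:520:5]))
E
```

```text
[ 0.4491678  -0.00276084  0.20569776] 210.0154101393237 [-1.22  0.46  1.41  2.17 -0.57  0.97 -2.1 ]
3675.0 (287, 0, 61, 136) [317.  68.] [135.  60.] 90.0 [ 0.494 -0.078]
  0 ................OkOOOOOOOOOOOO.O................................
  8 ................OkOOOOOOOOOOOOkO................................
 16 ................OkOOOOOOOOOOOOBO................................
 24 ......................OOOO......................................
 32 Y.....................OOOO......................................
 40 YYY...................OOOO......................................
 48 kYYYY.................OOOO......................................
 56 kkkYYYO...............OOOO......................................
 64 kkYYY.................OOOO......................................
 72 kYYYO.................OOOO......................................
 80 YYYY..................OOOO......................................
 88 YYY...................OOOO......................................
 96 YY....................OOOO......................................
104 Y.....................OOOO...
[... 1267 characters left out ...]
..........
256 ..........BBBBBBBBBBBBBBBBBBBB..................................
264 .........BBBBBBBBBBBBBBBBBBBBB..................................
272 ..kk....BBBBBBBBBBBBBBBBBBBBBB...............kk.................
280 .kkk......BBBBBBBBBBBBBBBBBBBB...............kkk...k............
288 .kkkk.....BBBBBBBBB.....BBBBBB...............kkkk...kk..........
296 kkkkk.....BBB.BBBBB.....BBBBBB...............kkkkk...kk.........
304 kkkkk.....O...OBBBB.....BBBBBB...............kkkkkk...kk........
312 kkkkk......YY.YBBBBYYYY.BBBBBB...............kkkkkkk...kk.......
320 kkkk.......YYY.OBBBBBBBBBBBBBB................kkkkkk....kk......
328 kkY........BYY..BBBBBBBBBBBBBB................Bkkkkk...kkkkkk...
```

```bash
python3 - <<'E'
from h import *
T=np.load("T15.npy"); a=onz("wrist",(316,206),.016,T)[:2]; b=onz("wrist",(316,23),.022,T)[:2]; u=(b-a)/np.linalg.norm(b-a); print(a,b,np.linalg.norm(a-b),deg(u),a+.172*u,b+.02*u)
E
```

```text
[0.43318674 0.02999021] [ 0.51123341 -0.10656315] 0.1572835035900586 -60.25000137537902 [ 0.51853597 -0.11933999] [ 0.52115774 -0.12392712]
```

>>> step_arm(
  rows=[
    [0.03, -0.049, -0.03, 0, 0, 0],
    [0.06, -0.098, -0.05, 0, 0, 0],
    [0.09, -0.148, -0.08, 0, 0, 0],
    [0.12, -0.197, -0.12, 0, 0, 0],
    [0.12, -0.197, -0.17, 0, 0, 0],
  ],
)

```text
clock: 32.3
tcp_pos: [0.5221, -0.1265, 0.0991]
orientation: [-2.718, 1.575, -0.014]
contact_force: [0.8, 0.4, 0.9]
grip_width: 0.0854
gripper_force: 0.0
```

>>> step_arm(
  rows=[
    [0, 0, -0.05, 0, 0, 0],
    [0, 0, -0.1, 0, 0, 0],
    [0, 0, -0.13, 0, 0, 0],
    [0, 0, -0.145, 0, 0, 0],
    [0, 0, -0.145, 0, 0, 0],
  ],
)

```text
clock: 32.72
tcp_pos: [0.5172, -0.1197, 0.0094]
orientation: [2.721, -1.568, -0.004]
contact_force: [-0.2, -0.2, 0.1]
grip_width: 0.0854
gripper_force: 0.0
```

>>> step_arm(
  rows=[
    [0, 0, 0, 0, 0, 0],
    [0, 0, 0, 0, 0, 0],
    [0, 0, 0, 0, 0, 0],
    [0, 0, 0, 0, 0, 0],
    [0, 0, 0, 0, 0, 0],
  ],
  jaw=0.29,
  squeeze=20,
)

```text
clock: 33.13
tcp_pos: [0.5194, -0.1194, 0.0121]
orientation: [-2.723, 1.566, -0.004]
contact_force: [-1.5, -1.8, 7.0]
grip_width: 0.0615
gripper_force: 22.3
```

>>> step_arm(
  rows=[
    [0, 0, 0.05, 0, 0, 0],
    [0, 0, 0.1, 0, 0, 0],
    [0, 0, 0.15, 0, 0, 0],
    [0, 0, 0.2, 0, 0, 0],
    [0, 0, 0.25, 0, 0, 0],
  ],
)

```text
clock: 33.55
tcp_pos: [0.5181, -0.1182, 0.1621]
orientation: [-2.724, 1.565, 0.001]
contact_force: [1.5, -0.1, -3.3]
grip_width: 0.0619
gripper_force: 23.8
```

>>> step_arm(
  rows=[
    [0, 0, 0.03, 0, 0, 0],
    [0, 0, 0.046, 0, 0, 0],
    [0, 0, 0.046, 0, 0, 0],
  ],
)

```text
clock: 33.8
tcp_pos: [0.5196, -0.1185, 0.1899]
orientation: [-2.722, 1.564, -0.004]
contact_force: [0.7, 0.5, -4.7]
grip_width: 0.0618
gripper_force: 23.8
```

>>> step_arm(
  rows=[
    [0, 0, 0, 0, 0, 0],
    [0, 0, 0, 0, 0, 0],
    [0, 0, 0, 0, 0, 0],
  ],
  jaw=0.2765,
)

```text
clock: 34.05
tcp_pos: [0.5178, -0.1183, 0.1869]
orientation: [2.723, -1.565, -0.003]
contact_force: [-0.1, -0.9, -3.6]
grip_width: 0.0614
gripper_force: 16.0
```

>>> step_arm(
  rows=[
    [0, 0, 0, 0, 0, 0],
    [0, 0, 0, 0, 0, 0],
    [0, 0, 0, 0, 0, 0],
    [0, 0, 0, 0, 0, 0],
    [0, 0, 0, 0, 0, 0],
  ],
  jaw=0.2754,
)

```text
clock: 34.47
tcp_pos: [0.5186, -0.1188, 0.1882]
orientation: [2.723, -1.566, -0.0]
contact_force: [-0.5, -0.3, -4.4]
grip_width: 0.0618
gripper_force: 9.6
```

```bash
python3 - <<'E'
from h import *
o=r.get_obs(); print(o["tcp_pos"],o["moment"],o["contact_force"],o["gripper_force"])
E
```

```text
[ 0.51862039 -0.1187883   0.18819597] [-0.11624355 -0.0817948  -0.00601892] [-0.46250476 -0.33730759 -4.43057515] 9.614751935005188
```

The moment (0.14 N m) shows it's still level. I ease further, checking the moment.

>>> step_arm(
  rows=[
    [0, 0, 0, 0, 0, 0],
    [0, 0, 0, 0, 0, 0],
    [0, 0, 0, 0, 0, 0],
    [0, 0, 0, 0, 0, 0],
    [0, 0, 0, 0, 0, 0],
  ],
  jaw=0.2748,
)

```text
clock: 34.88
tcp_pos: [0.5188, -0.1188, 0.1884]
orientation: [-2.724, 1.566, -0.001]
contact_force: [-0.1, -0.7, -2.2]
grip_width: 0.0617
gripper_force: 0.6
```

```bash
python3 - <<'E'
from h import *
o=r.get_obs(); print(o["tcp_pos"],o["moment"],o["contact_force"],o["gripper_force"])
E
```

```text
[ 0.51878633 -0.11880714  0.18843792] [-0.05517355 -0.05667248 -0.02115459] [-0.07606887 -0.72615026 -2.19750125] 0.6195074412971735
```

>>> step_arm(
  rows=[
    [0, 0, 0, 0, 0, 0],
    [0, 0, 0, 0, 0, 0],
    [0, 0, 0, 0, 0, 0],
  ],
  jaw=1,
  squeeze=45,
)

```text
clock: 35.13
tcp_pos: [0.5192, -0.1189, 0.1889]
orientation: [-2.723, 1.566, -0.001]
contact_force: [-0.8, 1.3, 6.0]
grip_width: 0.0573
gripper_force: 47.0
```

>>> step_arm(
  rows=[
    [0, 0, 0.03, 0, 0, 0],
    [0, 0, 0.06, 0, 0, 0],
    [0, 0, 0.09, 0, 0, 0],
    [0, 0, 0.09, 0, 0, 0],
    [0, 0, 0.09, 0, 0, 0],
  ],
)

```text
clock: 35.55
tcp_pos: [0.5188, -0.1185, 0.2421]
orientation: [-2.723, 1.565, -0.001]
contact_force: [-0.4, 0.2, -4.2]
grip_width: 0.057
gripper_force: 48.8
```

```bash
python3 - <<'E'
from h import *
save("side","s16"); T=wristT(); save("wrist","w16"); np.save("T16.npy",T); o=r.get_obs(); t=o["tcp_pos"]; print(t,o["moment"],o["contact_force"],o["gripper_force"],o["grip_width"])
im=cv2.imread("pics/s16.png"); hsv=cv2.cvtColor(im,cv2.COLOR_BGR2HSV); print("tcp px",proj("side",t).round(),"butt",proj("side",t-[0,0,.17]).round())
x,y=proj("side",t).astype(int)
for r_ in range(y-24,y+60,2): print(r_,"".join("O" if 4<=h<=20 and s>150 and v>60 else "k" if v<50 else "." for h,s,v in hsv[r_,x-50:x+50]))
E
```

```text
[ 0.51806323 -0.1182734   0.24107146] [ 0.03742429  0.03119416 -0.03201163] [ 0.34945499 -1.0970836  -3.98031646] 49.453675746917725 0.05722100222533868
tcp px [336. 180.] butt [336. 217.]
155 ...........................................kkkkkkkkkkkkkkkk.........................................
157 ............................................kkkkkkkkkkkkkkk.........................................
159 ...........................................kkkkkkkkkkkkkkk..........................................
161 ...............................................kkkkkkkkkkk......................kkkkkk....O....O....
163 ..............................................kkkkkkkkkkk......................kkkkkkkkk..O.....O...
165 .............................................kkkkkkkkkkk.......................kkkkkkkkkkkOO.....O..
167 .......................................kk..kkkk..kkkkkk........................kkkkkkkkkkkkO......O.
169 .......................................kkkkkkkk...kkkkk.........................kkkkkkkkkkk...O.....
171 .........................kkk...........kkkkkkkkkkkkkkkk............
[... 2798 characters left out ...]
......................................................................
227 ....................................................................................................
229 ....................................................................................................
231 ....................................................................................................
233 ....................................................................................................
235 ....................................................................................................
237 ....................................................................................................
```

The mallet slid down to stand on its butt, and the pads only caught the top of the head (57 mm). I stand it back on the bench, slide the fingers 20 mm lower and regrip quickly.

>>> step_arm(
  rows=[
    [0, 0, -0.03, 0, 0, 0],
    [0, 0, -0.06, 0, 0, 0],
    [0, 0, -0.085, 0, 0, 0],
    [0, 0, -0.089, 0, 0, 0],
    [0, 0, -0.089, 0, 0, 0],
  ],
)

```text
clock: 36.07
tcp_pos: [0.5177, -0.1186, 0.1873]
orientation: [2.722, -1.566, -0.004]
contact_force: [-0.3, -0.0, -3.2]
grip_width: 0.0573
gripper_force: 132.8
```

>>> step_arm(
  rows=[
    [0, 0, 0, 0, 0, 0],
    [0, 0, -0.018, 0, 0, 0],
    [0, 0, -0.036, 0, 0, 0],
  ],
  jaw=0.22,
)

```text
clock: 36.32
tcp_pos: [0.5194, -0.1187, 0.1671]
orientation: [-2.723, 1.565, -0.003]
contact_force: [1.8, -0.2, -0.5]
grip_width: 0.0666
gripper_force: 0.0
```

>>> step_arm(
  rows=[
    [0, 0, 0, 0, 0, 0],
    [0, 0, 0, 0, 0, 0],
    [0, 0, 0, 0, 0, 0],
    [0, 0, 0, 0, 0, 0],
  ],
  jaw=1,
  squeeze=45,
)

```text
clock: 36.65
tcp_pos: [0.5186, -0.1187, 0.1672]
orientation: [2.723, -1.566, -0.0]
contact_force: [-0.3, -0.6, -4.0]
grip_width: 0.0613
gripper_force: 49.3
```

```bash
cat > hang.py <<'E'
from h import *
import sys
save("side","sx"); o=r.get_obs(); t=o["tcp_pos"]; print(t,o["moment"].round(3),o["contact_force"].round(1),o["gripper_force"],o["grip_width"])
im=cv2.imread("pics/sx.png"); hsv=cv2.cvtColor(im,cv2.COLOR_BGR2HSV); x,y=proj("side",t).astype(int); print(x,y,proj("side",t-[0,0,.17]).round())
for r_ in range(y-10,y+50,3): print(r_,"".join("O" if 3<=h<=20 and s>130 and v>45 else "k" if v<50 else "W" if v>150 and s<60 else "." for h,s,v in hsv[r_,x-34:x+34]))
E
python3 hang.py
```

```text
[ 0.51865761 -0.11871347  0.1673441 ] [ 0.004 -0.023 -0.01 ] [-0.8  0.1 -2.9] 49.30377951823175 0.06102924926403943
336 196 [336. 231.]
186 ........................k..kkk....kkkkk............................O
189 ........................kkkkkkkkkkOOOOk.............................
192 .......................kkkkkkkkkOOOOOO...........................OOO
195 .....................OOOkkkkkkkkOOOOO...............................
198 .................O..OOOOOOOkkkk..OOO...OOO..........................
201 ....................OOOOOOOkkkkk.OOOOOOOOOOO...................OOOOO
204 ......................OOOOOOOOOOOOOOOOOOOOkk....................OOOO
207 .........................O....OOOOOOOOO.kk..........................
210 ................................OOOOOOO.....OOO.....................
213 .................................OOOOOOO............................
216 ...................................OOOOOO...........................
219 ....................................OOOOOO..........................
222 ......................................OOO...........................
225 .......................................kkkkk........................
228 ........................................kkkkk.......................
231 .........................................kkkkkk.....................
234 .........................................kkkkk......................
237 ....................................................................
240 ....................................................................
243 ....................................................................
```

It's gripped properly now at 61 mm, with the handle about 15° off vertical, which will settle on the prongs. I carry it to the front of fork2.

>>> step_arm(
  rows=[
    [0, 0, 0.03, 0, 0, 0],
    [0, 0, 0.07, 0, 0, 0],
    [0, 0, 0.11, 0, 0, 0.03],
    [-0.01, -0.02, 0.138, 0, 0, 0.06],
    [-0.023, -0.045, 0.138, 0, 0, 0.09],
  ],
)

```text
clock: 37.12
tcp_pos: [0.5073, -0.1459, 0.2532]
orientation: [-2.921, 1.155, -0.009]
contact_force: [0.4, -0.9, -3.6]
grip_width: 0.0609
gripper_force: 51.3
```

>>> step_arm(
  rows=[
    [0, 0, 0, 0, 0, 0.03],
    [0, 0, 0, 0, 0, 0.06],
    [0, 0, 0, 0, 0, 0.084],
    [0, 0, 0, 0, 0, 0.084],
    [0, 0, 0, 0, 0, 0.084],
  ],
)

```text
clock: 37.53
tcp_pos: [0.5047, -0.1458, 0.2503]
orientation: [-3.043, 0.776, -0.0]
contact_force: [0.2, -1.0, -3.9]
grip_width: 0.0609
gripper_force: 51.3
```

```bash
cat > prong.py <<'E'
from h import *
import sys
y=float(sys.argv[1]); T=wristT(); im=save("wrist","p"+sys.argv[1]); hsv=cv2.cvtColor(im,cv2.COLOR_RGB2HSV); o=r.get_obs(); print(o["tcp_pos"],np.degrees(2*np.arctan2(o["orientation"][1],o["orientation"][0]))-90,o["joints"].round(2),o["contact_force"].round(1),o["moment"].round(3),o["grip_width"])
for dy in(.02,-.02):
    P=np.array([.6295,-.2765])-.083*np.array([.877,-.48])+(y+dy)*np.array([.48,.877]); print("pred tip",proj("wrist",np.append(P,.2),T).round(0))
m=cv2.inRange(hsv[:120,200:440],np.array([0,0,0]),np.array([180,45,255]))
for r_ in(10,25,40):
    w=np.where(m[r_]>0)[0]+200; print(r_,[(g[0],g[-1]) for g in np.split(w,np.where(np.diff(w)>1)[0]+1) if len(g)>4])
E
python3 prong.py 0.055; python3 hang.py
```

```text
[ 0.50478475 -0.1457122   0.25015087] 241.3788073288925 [-0.7   0.39  1.11  1.95 -0.4   1.05 -1.48] [-0.1  0.  -4.2] [-0.03  -0.048  0.046] 0.061004436840454104
pred tip [279.  63.]
pred tip [363.  63.]
10 [(np.int64(273), np.int64(288)), (np.int64(357), np.int64(372))]
25 [(np.int64(274), np.int64(288)), (np.int64(356), np.int64(371))]
40 [(np.int64(274), np.int64(288)), (np.int64(356), np.int64(371))]
[ 0.50479521 -0.14571345  0.25006608] [-0.024 -0.     0.011] [ 0.3  0.7 -3.9] 51.281622648239136 0.060648385954134826
338 182 [338. 220.]
172 .......kkk...................kkkkkkk.kkk.......................kkkkk
175 .......................OOOOOOOOOkkkkkkkk........................kkkk
178 .......................OOOOOOOOOOkkkkkkk............................
181 ....................W..OOOOOOOOOOkkkkkkk........................OOOO
184 .......................OOOOOOOOO.kkkk...........................OOO.
187 .......................OOOOOOOOO.kkkk...............................
190 .....................OOOOOOOOOOO....................................
193 ...................O..OOOOOOOOOOOOOOO...
[... 204 characters left out ...]
kkkk.O.OOOOOOOOOOO..................OOOOOOO
205 ..........................kkkkkkOOOOOOOOOOOO....................OOOO
208 .............................kkkkkkkO.OOOOkkO.......................
211 ........................................kkkkkk......................
214 .................................O........kkkkkk....................
217 ...........................................kkkkkk...................
220 ....................................................................
223 ....................................................................
226 ....................................................................
229 ....................................................................
```

Tilt is about 25° butt-forward, so I tilt the tool 20° about the rack's y axis to bring the handle near vertical before going in.

>>> step_arm(
  rows=[
    [0, 0, 0, 0.013, 0.024, 0],
    [0, 0, 0, 0.026, 0.048, 0],
    [0, 0, 0, 0.04, 0.073, 0],
    [0, 0, 0, 0.053, 0.097, 0],
    [0, 0, 0, 0.053, 0.097, 0],
  ],
)

```text
clock: 38.05
tcp_pos: [0.5063, -0.1464, 0.2485]
orientation: [-2.92, 0.743, 0.518]
contact_force: [1.1, 0.1, -3.7]
grip_width: 0.0611
gripper_force: 51.3
```

```bash
python3 hang.py; python3 -c "
from h import *
print(r.get_obs()['joints'].round(2))"
```

```text
[ 0.50587418 -0.14665353  0.24878237] [-0.301 -0.563  0.014] [-0.3 -0.3 -2.4] 51.33740887977183 0.061179887118781466
338 183 [338. 221.]
173 ..........................OOOOOOkkkkkkkk..kkkkkkkk.............kkkkk
176 ......................OOOOOOOOOOOOkkkkkkkkkkkkkkk................kkk
179 .......................OOOOOOOOOOO...kkkkkkkkkk.................O.OO
182 .......................OOOOOOOOOOO..kkkkkkkkk...................OOOO
185 .......................OOOOOOOOOOO.kkkkk........................OOO.
188 .......................OOOOOOOOO..kkkkk.............................
191 .....................OOOOOOOOOOOO...................................
194 ...................kkkk.OOOOOOOOO...................................
197 ....................kkkkkOOOOOOOO...................................
200 .......................kkkkOOOOOOOOOOOOO......................OOOOOO
203 .........................kkOOOOOOOOOOOOOkk...................OOOOOOO
206 ...........................OOOOOOOOOOO..kkk........................O
209 ............................OOOOOOO..........OO.....................
212 .............................kkkkkO.OOOO............................
215 .............................kkkkk..................................
218 .............................kkkkkk.................................
221 .............................kkkkkk.................................
224 ....................................................................
227 ....................................................................
230 ....................................................................
[-0.44  0.59  0.97  1.73 -0.47  1.45 -1.39]
```

The handle is near vertical now. Advance 139 mm along the rack and lower.

>>> step_arm(
  rows=[
    [0.041, -0.022, 0.005, 0, 0, 0],
    [0.082, -0.045, 0.005, 0, 0, 0],
    [0.122, -0.067, 0.005, 0, 0, 0],
    [0.163, -0.089, 0.005, 0, 0, 0],
    [0.203, -0.111, 0.005, 0, 0, 0],
  ],
)

```text
clock: 38.52
tcp_pos: [0.628, -0.2123, 0.2534]
orientation: [-2.922, 0.742, 0.507]
contact_force: [1.0, -0.1, -2.9]
grip_width: 0.061
gripper_force: 51.3
```

>>> step_arm(
  rows=[
    [0, 0, 0, 0, 0, 0],
    [0, 0, -0.01, 0, 0, 0],
    [0, 0, -0.02, 0, 0, 0],
    [0, 0, -0.03, 0, 0, 0],
    [0, 0, -0.03, 0, 0, 0],
  ],
)

```text
clock: 38.93
tcp_pos: [0.6257, -0.2109, 0.2336]
orientation: [-2.919, 0.74, 0.514]
contact_force: [-0.8, 0.0, -3.4]
grip_width: 0.061
gripper_force: 51.4
```

>>> step_arm(
  rows=[
    [0, 0, -0.005, 0, 0, 0],
    [0, 0, -0.01, 0, 0, 0],
    [0, 0, -0.01, 0, 0, 0],
  ],
)

```text
clock: 39.18
tcp_pos: [0.6265, -0.2119, 0.2286]
orientation: [-2.92, 0.74, 0.512]
contact_force: [-0.3, -0.3, -4.2]
grip_width: 0.0614
gripper_force: 51.4
```

>>> step_arm(
  rows=[
    [0, 0, -0.005, 0, 0, 0],
    [0, 0, -0.008, 0, 0, 0],
    [0, 0, -0.008, 0, 0, 0],
  ],
)

```text
clock: 39.43
tcp_pos: [0.6266, -0.2122, 0.2239]
orientation: [-2.92, 0.741, 0.512]
contact_force: [0.6, -0.5, -4.5]
grip_width: 0.0607
gripper_force: 51.4
```

>>> step_arm(
  rows=[
    [0, 0, -0.005, 0, 0, 0],
    [0, 0, -0.008, 0, 0, 0],
    [0, 0, -0.008, 0, 0, 0],
  ],
)

```text
clock: 39.68
tcp_pos: [0.6265, -0.2122, 0.2189]
orientation: [-2.92, 0.741, 0.513]
contact_force: [0.1, -0.9, -2.8]
grip_width: 0.0611
gripper_force: 51.4
```

>>> step_arm(
  rows=[
    [0, 0, -0.004, 0, 0, 0],
    [0, 0, -0.006, 0, 0, 0],
    [0, 0, -0.006, 0, 0, 0],
  ],
)

```text
clock: 39.93
tcp_pos: [0.6266, -0.2122, 0.2156]
orientation: [-2.92, 0.741, 0.512]
contact_force: [-1.1, 0.7, -5.0]
grip_width: 0.0613
gripper_force: 51.4
```

```bash
python3 hang.py
```

```text
[ 0.62663316 -0.21223944  0.21573223] [-0.373 -0.62  -0.006] [ 0.   0.1 -4. ] 51.32282258011401 0.06105100597393697
377 186 [375. 223.]
176 ...........................OOkkkkkkkkkkkk.OOOkkkkk.k................
179 .......................OOOOOOOOOOkkk.kkkkkkkkkkkkkkk................
182 ......................OOOOOOOOOOOOO..Okkkkkkkkkkkk..................
185 .......................OOOOOOOOOOOOO.kkkkkkkkkkkOO..................
188 ........................OOOOOOOOOOO..kkkkkkkk.....OO................
191 ........................OOOOOOOOOO..kkkk...OOOO.....O...............
194 .........................OOOOOOOO.............O...OOOO..............
197 .............................OOOO......OO.....OO...OO.OO............
200 O......................OOOOOOOOOOO..OO...OO....OO..O...OO...........
203 OkkO...................OOOOOOOOOOOOO...O.OOO.....OO.O..OOO..........
206 kkkk........................OOOOOOOOOOOO..................OO........
209 .....OOOO...............................................O..OO.......
212 O..........................OOOOO.....................OO.......O.....
215 ...........................k..................................OO....
218 ..........................kkkk.........................OO......OO...
221 ..........................kkkkkkk.......................OOO..O...O..
224 ...........................kkkkkk........................OO...OO..OO
227 ...........................................................OO......O
230 ...............................................................O....
233 .............................................................OOO....
```

>>> step_arm(
  rows=[
    [0, 0, -0.004, 0, 0, 0],
    [0, 0, -0.006, 0, 0, 0],
    [0, 0, -0.006, 0, 0, 0],
  ],
)

```text
clock: 40.23
tcp_pos: [0.6271, -0.2126, 0.2136]
orientation: [-2.92, 0.741, 0.51]
contact_force: [0.1, -0.5, 3.9]
grip_width: 0.0612
gripper_force: 51.7
```

>>> step_arm(
  rows=[
    [0, 0, -0.003, 0, 0, 0],
    [0, 0, -0.005, 0, 0, 0],
    [0, 0, -0.005, 0, 0, 0],
  ],
)

```text
clock: 40.48
tcp_pos: [0.6275, -0.2129, 0.213]
orientation: [-2.92, 0.74, 0.507]
contact_force: [0.6, 0.5, 14.7]
grip_width: 0.0609
gripper_force: 52.4
```

Contact at z 0.2136. Release, rise, untilt.

>>> step_arm(
  rows=[
    [0, 0, 0.004, 0, 0, 0],
    [0, 0, 0.004, 0, 0, 0],
  ],
)

```text
clock: 40.65
tcp_pos: [0.6272, -0.2126, 0.2134]
orientation: [-2.92, 0.741, 0.509]
contact_force: [0.7, -0.1, 8.0]
grip_width: 0.061
gripper_force: 52.2
```

>>> step_arm(
  rows=[
    [0, 0, 0, 0, 0, 0],
    [0, 0, 0, 0, 0, 0],
    [0, 0, 0, 0, 0, 0],
    [0, 0, 0, 0, 0, 0],
  ],
  jaw=0,
)

```text
clock: 40.98
tcp_pos: [0.6265, -0.2122, 0.2112]
orientation: [-2.92, 0.741, 0.513]
contact_force: [0.3, 0.1, -0.1]
grip_width: 0.0854
gripper_force: 0.0
```

>>> step_arm(
  rows=[
    [0, 0, 0.04, 0, 0, 0],
    [0, 0, 0.09, 0, 0, 0],
    [0, 0, 0.14, -0.015, -0.027, 0],
    [-0.04, 0.02, 0.18, -0.03, -0.055, 0],
    [-0.09, 0.03, 0.18, -0.045, -0.082, 0],
  ],
)

```text
clock: 41.4
tcp_pos: [0.5758, -0.1957, 0.3237]
orientation: [-3.035, 0.767, 0.063]
contact_force: [-0.3, 0.9, 4.5]
grip_width: 0.0856
gripper_force: 0.0
```

>>> step_arm(
  rows=[
    [-0.05, 0.02, 0, -0.008, -0.015, 0],
    [-0.1, 0.03, 0, -0.008, -0.015, 0],
    [-0.15, 0.03, 0, -0.008, -0.015, 0],
    [-0.15, 0.03, 0, -0.008, -0.015, 0],
  ],
)

```text
clock: 41.73
tcp_pos: [0.477, -0.1764, 0.3185]
orientation: [-3.039, 0.775, 0.007]
contact_force: [-1.3, 0.2, -0.6]
grip_width: 0.0855
gripper_force: 0.0
```

```bash
cat > chk.py <<'E'
from h import *
save("side","sc"); save("top","tc"); o=r.get_obs(); print(o["tcp_pos"],o["orientation"],o["joints"].round(2))
im=cv2.imread("pics/sc.png"); hsv=cv2.cvtColor(im,cv2.COLOR_BGR2HSV)
import sys
f={"0":(.5138,-.4014),"1":(.5663,-.3048),"2":(.6189,-.2081),"3":(.6714,-.1115)}[sys.argv[1]]
x,y=proj("side",np.append(f,.214)).astype(int); print("head px",x,y,"butt px",proj("side",np.append(f,.042)).round())
for r_ in range(y-9,y+45,3): print(r_,"".join("O" if 3<=h<=20 and s>130 and v>45 else "k" if v<50 else "W" if v>120 and s<60 else "." for h,s,v in hsv[r_,x-30:x+40]))
E
python3 chk.py 2
python3 - <<'E'
from h import *
im=cv2.imread("pics/tc.png"); hsv=cv2.cvtColor(im,cv2.COLOR_BGR2HSV)
for r_ in range(236,300,3): print(r_,"".join("W" if v>130 and s<70 else "b" if h<16 and s>110 and v<150 else "k" if v<50 else "." for h,s,v in hsv[r_,385:455]))
E
```

```text
[ 0.48207965 -0.17567878  0.31981463] [-3.04256751e+00  7.71272937e-01 -6.93584222e-04] [-0.77  0.26  1.22  1.89 -0.27  1.17 -1.52]
head px 375 187 butt px [372. 224.]
178 .......................OOOOOOOOO.OOOOOO...O.O.........................
181 .....................OOOOOOOOOOOOOOO.OOO....OO........................
184 .....................OOOOOOOOOOOOOOOO..O......OO......................
187 ......................OOOOOOOOOOOO..............O.....................
190 .......................OOOOOOOOOOOOO.....OO......OO...................
193 ......................OOOOOOOOOOOOO..........O....OO..................
196 ..........................OOOOOOO.............O...OOO.................
199 .....................OOOOOOOOOOO.O.O...OO....OO......OO...............
202 O.O..................OOOOOOOOOOOOO....O.OO....OO.O...OOO..............
205 kk....................OOOOOOOOOOO..OO.OOOO......O......OO.............
208 ......O.................................................OO............
211 .O.....................OOO........................OOO.O..OOO..........
214 .......................kkkk.
[... 1367 characters left out ...]
.........................
275 WWWWWWWW..........................bbbbb...............................
278 WWWWWWW...........................bbbbb...............................
281 WWWWWW............................bbbbb...............................
284 WWW...............................bbbbb...............................
287 WW...............................bbbbbbb..............................
290 W................................bbbbbbb..............................
293 .................................bbbbbbb..............................
296 .................................bbbbbbb..............................
299 ................................bbbbbbbb..............................
```

Mallet1 hangs straight at fork2. Now the white mallet2, whose head is at top pixel (423,251).

>>> step_arm(
  rows=[
    [-0.035, -0.05, -0.02, 0, 0, 0.033],
    [-0.07, -0.1, -0.05, 0, 0, 0.067],
    [-0.105, -0.15, -0.09, 0, 0, 0.1],
    [-0.14, -0.2, -0.13, 0, 0, 0.134],
    [-0.175, -0.249, -0.17, 0, 0, 0.167],
  ],
)

```text
clock: 42.25
tcp_pos: [0.3852, -0.3173, 0.2251]
orientation: [3.14, 0.032, 0.0]
contact_force: [1.0, -0.4, 0.3]
grip_width: 0.0852
gripper_force: 0.0
```

>>> step_arm(
  rows=[
    [-0.028, -0.04, -0.05, 0, 0, 0],
    [-0.028, -0.04, -0.097, 0, 0, 0],
    [-0.028, -0.04, -0.097, 0, 0, 0],
    [-0.028, -0.04, -0.097, 0, 0, 0],
    [-0.028, -0.04, -0.097, 0, 0, 0],
  ],
)

```text
clock: 42.67
tcp_pos: [0.3696, -0.3401, 0.1686]
orientation: [3.14, 0.025, 0.0]
contact_force: [0.8, 0.2, 0.5]
grip_width: 0.0857
gripper_force: 0.0
```

```bash
python3 - <<'E'
from h import *
T=wristT(); np.save("T20.npy",T); save("wrist","w20"); o=r.get_obs(); print(o["tcp_pos"],np.degrees(2*np.arctan2(o["orientation"][1],o["orientation"][0]))-90,o["joints"].round(2))
hsv=cv2.cvtColor(cv2.imread("pics/w20.png"),cv2.COLOR_BGR2HSV)
for r_ in range(120,330,6): print("%3d"%r_,"".join("W" if v>120 and s<45 else "g" if s<45 and v>60 else "b" if h<16 and s>110 and v<170 else "k" if v<45 else "." for h,s,v in hsv[r_,240:420:3]))
E
```

```text
[ 0.37008072 -0.34001105  0.16908592] -89.04267074126965 [-0.1   0.41  0.91  2.08 -0.43  0.85 -0.49]
120 ............................................................
126 ............................................................
132 ............................................................
138 ............................................................
144 ............................................................
150 ............................................................
156 ............................................................
162 ............................................................
168 ............................................................
174 ...................gggg.W.WWW.W.W...W...WWWWWg..............
180 ...................WWWWWWWWWWWWWWWWWWWWWWWWWWW..............
186 ...................WWWWWWWWWWWWWWWWWWWWWWWWWWWW.............
192 ...................WWWWWWWWWWWWWWWWWWWWWWWWWWWW.............
198 ...................WWWWWWWWWWWWWWWWWWWWWWWWWWWW.............
204 ...................WWWWWWWWWWWWWWWWWWWWWWWWWWWW.............
210 ...................W
[... 575 characters left out ...]
...................bbbbbbb........................
270 .............................bbbbbbb........................
276 .............................bbbbbbb........................
282 .............................bbbbbbb........................
288 .............................bbbbbbb........................
294 .............................bbbbbbb........................
300 .............................bbbbbbb........................
306 ............................bbbbbbbb........................
312 ............................bbbbbbbb........................
318 ............................bbbbbbbb........................
324 ............................bbbbbbbb........................
```

>>> step_arm(
  rows=[
    [-0.01, -0.016, -0.06, 0, 0, 0],
    [-0.01, -0.016, -0.12, 0, 0, 0],
    [-0.01, -0.016, -0.18, 0, 0, 0],
    [-0.01, -0.016, -0.23, 0, 0, 0],
    [-0.01, -0.016, -0.256, 0, 0, 0],
  ],
)

```text
clock: 43.13
tcp_pos: [0.3637, -0.3479, 0.0126]
orientation: [-3.141, -0.029, 0.0]
contact_force: [0.4, 0.2, -0.2]
grip_width: 0.0854
gripper_force: 0.0
```

>>> step_arm(
  rows=[
    [0, 0, 0, 0, 0, 0],
    [0, 0, 0, 0, 0, 0],
    [0, 0, 0, 0, 0, 0],
    [0, 0, 0, 0, 0, 0],
    [0, 0, 0, 0, 0, 0],
  ],
  jaw=0.29,
  squeeze=20,
)

```text
clock: 43.55
tcp_pos: [0.3638, -0.3495, 0.0157]
orientation: [3.14, 0.026, 0.004]
contact_force: [0.4, 0.2, 5.2]
grip_width: 0.062
gripper_force: 23.4
```

>>> step_arm(
  rows=[
    [0, 0, 0.05, 0, 0, 0],
    [0, 0, 0.1, 0, 0, 0],
    [0, 0, 0.15, 0, 0, 0],
    [0, 0, 0.2, 0, 0, 0],
    [0, 0, 0.25, 0, 0, 0],
  ],
)

```text
clock: 43.97
tcp_pos: [0.362, -0.3484, 0.166]
orientation: [-3.141, -0.024, -0.0]
contact_force: [1.2, -0.6, -3.3]
grip_width: 0.0618
gripper_force: 23.3
```

>>> step_arm(
  rows=[
    [0, 0, 0.05, 0, 0, 0],
    [0, 0, 0.066, 0, 0, 0],
    [0, 0, 0.066, 0, 0, 0],
    [0, 0, 0.066, 0, 0, 0],
  ],
)

```text
clock: 44.3
tcp_pos: [0.3626, -0.3482, 0.2035]
orientation: [-3.141, -0.026, -0.001]
contact_force: [0.1, 0.6, -4.9]
grip_width: 0.0619
gripper_force: 23.3
```

>>> step_arm(
  rows=[
    [0, 0, 0, 0, 0, 0],
    [0, 0, 0, 0, 0, 0],
    [0, 0, 0, 0, 0, 0],
  ],
  jaw=0.2765,
)

```text
clock: 44.55
tcp_pos: [0.3617, -0.3486, 0.2027]
orientation: [-3.141, -0.024, 0.004]
contact_force: [0.5, 0.2, -2.8]
grip_width: 0.0621
gripper_force: 14.3
```

>>> step_arm(
  rows=[
    [0, 0, 0, 0, 0, 0],
    [0, 0, 0, 0, 0, 0],
    [0, 0, 0, 0, 0, 0],
  ],
  jaw=0.2757,
)

```text
clock: 44.8
tcp_pos: [0.3622, -0.3491, 0.2036]
orientation: [3.141, 0.024, -0.001]
contact_force: [-0.1, 0.3, -4.1]
grip_width: 0.0617
gripper_force: 8.7
```

```bash
cat > mom.py <<'E'
from h import *
o=r.get_obs(); print(o["tcp_pos"].round(4),o["moment"].round(3),o["contact_force"].round(1),round(o["gripper_force"],1),round(o["grip_width"],4))
E
python3 mom.py
```

```text
[ 0.3622 -0.3491  0.2036] [ 0.034 -0.015 -0.015] [-0.1  0.3 -4.1] 8.7 0.0617
```

The moment has dropped to near zero, so it has swung. Tighten and check.

>>> step_arm(
  rows=[
    [0, 0, 0, 0, 0, 0],
    [0, 0, 0, 0, 0, 0],
  ],
)

```text
clock: 44.97
tcp_pos: [0.3624, -0.3491, 0.2039]
orientation: [3.141, 0.024, -0.0]
contact_force: [-0.2, -0.4, -3.9]
grip_width: 0.0621
gripper_force: 7.7
```

>>> step_arm(
  rows=[
    [0, 0, 0, 0, 0, 0],
    [0, 0, 0, 0, 0, 0],
    [0, 0, 0, 0, 0, 0],
  ],
  jaw=1,
  squeeze=45,
)

```text
clock: 45.22
tcp_pos: [0.3624, -0.3491, 0.2039]
orientation: [3.141, 0.024, 0.0]
contact_force: [-0.3, -0.6, -3.7]
grip_width: 0.061
gripper_force: 54.6
```

```bash
python3 mom.py; python3 hang.py
```

```text
[ 0.3624 -0.3491  0.2039] [-0.026 -0.072 -0.009] [-0.3 -0.6 -3.7] 54.6 0.061
[ 0.36243866 -0.34907814  0.20395972] [-0.02  -0.128 -0.002] [ 0.4  0.2 -3.7] 54.601367712020874 0.06115159893838135
342 246 [342. 283.]
236 ........................k.......W..kk....kkkkkkkkkkk................
239 ...........................WWWWWWW...kkk...kkkkkkkkk................
242 ...........................WWWWWWWWWW..k...kkkkkkkk.................
245 ..............................WWWWWWW...kkkkkkkkkkk.................
248 .................................WWW....kkkkkkk.....................
251 ............................OOO..........kkkk.......................
254 ...........................OOOOOO........k..........................
257 .........................OOOOOO.....................................
260 .......................OOOOOO.......................................
263 .....................OOOOOOO........................................
266 ....................OOOOOO..........................................
269 ..................OOOOOO............................................
272 ................OOOOOO..............................................
275 ..............OOOOOO................................................
278 ...........OOOOOOOOO................................................
281 ..........OOOOOOOO..................................................
284 ........OOOOOOOO....................................................
287 .....OOOOOOOOOO.....................................................
290 .....OOOOOOOO.......................................................
293 ........OOOO........................................................
```

The handle is about 55° down. Ease a touch more, then tighten in the same batch.

>>> step_arm(
  rows=[
    [0, 0, 0, 0, 0, 0],
    [0, 0, 0, 0, 0, 0],
    [0, 0, 0, 0, 0, 0],
  ],
  jaw=0.276,
  squeeze=20,
)

```text
clock: 45.52
tcp_pos: [0.3624, -0.3491, 0.2039]
orientation: [3.141, 0.024, 0.0]
contact_force: [0.7, -0.7, -3.4]
grip_width: 0.062
gripper_force: 9.3
```

>>> step_arm(
  rows=[
    [0, 0, 0, 0, 0, 0],
    [0, 0, 0, 0, 0, 0],
    [0, 0, 0, 0, 0, 0],
  ],
  jaw=0.2755,
)

```text
clock: 45.77
tcp_pos: [0.3624, -0.3491, 0.2039]
orientation: [3.141, 0.024, 0.0]
contact_force: [-0.4, 0.1, -3.0]
grip_width: 0.0617
gripper_force: 6.9
```

>>> step_arm(
  rows=[
    [0, 0, 0, 0, 0, 0],
    [0, 0, 0, 0, 0, 0],
    [0, 0, 0, 0, 0, 0],
  ],
  jaw=0.2753,
)

```text
clock: 46.02
tcp_pos: [0.3625, -0.3491, 0.2039]
orientation: [3.141, 0.024, 0.0]
contact_force: [0.4, -0.2, -3.6]
grip_width: 0.0618
gripper_force: 6.0
```

```bash
python3 mom.py; python3 hang.py
```

```text
[ 0.3625 -0.3491  0.2039] [ 0.045 -0.034  0.02 ] [ 0.4 -0.2 -3.6] 6.0 0.0618
[ 0.36246202 -0.34906878  0.20393288] [ 0.006 -0.071  0.013] [ 0.7  1.1 -3.7] 5.968409478664398 0.061673886583183166
342 246 [342. 283.]
236 ...............................WW..kk....kkkkkkkk..kk...............
239 ............................WWWWWW...kkkk...kkkkkkkk................
242 ...........................WWWWWWWWWW..k....kkkkkkk.................
245 ..............................WWWWWWW...kkkkkkkkkk..................
248 .................................WW......kkkkkk.....................
251 ............................OOO..........kkkk.......................
254 ..........................OOOOOOO...................................
257 ........................OOOOOOO.....................................
260 .......................OOOOOO.......................................
263 .....................OOOOOOO........................................
266 ....................OOOOOO..........................................
269 ..................OOOOOO............................................
272 ................OOOOOO..............................................
275 ..............OOOOOOO...............................................
278 ...........OOOOOOOO.................................................
281 ..........OOOOOOOO..................................................
284 ........OOOOOOOOO...................................................
287 .....OOOOOOOOOO.....................................................
290 .....OOOOOOOO.......................................................
293 ........OOOO........................................................
```

>>> step_arm(
  rows=[
    [0, 0, 0, 0, 0, 0],
    [0, 0, 0, 0, 0, 0],
    [0, 0, 0, 0, 0, 0],
  ],
  jaw=0.2751,
)

```text
clock: 46.32
tcp_pos: [0.3624, -0.3491, 0.2039]
orientation: [3.141, 0.024, 0.0]
contact_force: [-0.8, -0.7, -3.8]
grip_width: 0.0615
gripper_force: 4.8
```

```bash
cat >> hang.py <<'E'
y=o["orientation"]; a=2*np.arctan2(y[1],y[0])-np.pi/2; u=np.array([np.cos(a+np.pi/2),np.sin(a+np.pi/2),0])
for d in(0,30,60,90): print(d,(proj("side",t+[0,0,.005]-.165*(np.cos(np.radians(d))*u+[0,0,np.sin(np.radians(d))]))).round())
E
python3 hang.py
```

```text
[ 0.36243778 -0.34908161  0.20392357] [-0.059 -0.019 -0.007] [-0.5 -0.1 -2.7] 4.746616780757904 0.06190811938975097
342 246 [342. 283.]
236 .........................k......W..kk....kkkkkkk..kk................
239 ............................WWWWWW...kkk....kkkkkkkk................
242 ...........................WWWWWWWWWW..k....kkkkkkk.................
245 ..............................WWWWWWWW..kkkkkkkkkkk.................
248 ..................................WW....kkkkkkk.....................
251 .............................OO..........kkkk.......................
254 ............................OOOOOO..................................
257 ...........................OOOOO....................................
260 .........................OOOOOO.....................................
263 ........................OOOOOO......................................
266 .......................OOOOOO.......................................
269 .....................OOOOOO.........................................
272 ....................OOOOOO..........................................
275 ..................OOOOOO............................................
278 ................OOOOOOO.............................................
281 ...............OOOOOOO..............................................
284 .............OOOOOOOOO..............................................
287 ...........OOOOOOOOO................................................
290 ...........OOOOOOOO.................................................
293 ....................................................................
0 [297. 272.]
30 [305. 287.]
60 [322. 290.]
90 [342. 281.]
```

>>> step_arm(
  rows=[
    [0, 0, 0, 0, 0, 0],
    [0, 0, 0, 0, 0, 0],
    [0, 0, 0, 0, 0, 0],
    [0, 0, 0, 0, 0, 0],
    [0, 0, 0, 0, 0, 0],
  ],
  jaw=0.275,
)

```text
clock: 46.78
tcp_pos: [0.3624, -0.3491, 0.2039]
orientation: [3.141, 0.024, 0.0]
contact_force: [-1.2, -0.4, -3.4]
grip_width: 0.0618
gripper_force: 4.2
```

>>> step_arm(
  rows=[
    [0, 0, 0, 0, 0, 0],
    [0, 0, 0, 0, 0, 0],
    [0, 0, 0, 0, 0, 0],
    [0, 0, 0, 0, 0, 0],
  ],
  jaw=0.2749,
)

```text
clock: 47.12
tcp_pos: [0.3624, -0.3491, 0.2039]
orientation: [3.141, 0.024, 0.0]
contact_force: [1.4, 0.7, -3.1]
grip_width: 0.0618
gripper_force: 3.7
```

```bash
python3 hang.py
```

```text
[ 0.36244081 -0.34906363  0.20391815] [-0.026 -0.054  0.049] [-0.4 -0.2 -3.6] 3.7362197041511536 0.061739782365977
342 246 [342. 283.]
236 ........................kk.....WW..kk....kkkkkkkkk.kk...............
239 ............................WWWWWW...kkk....kkkkkkkk................
242 ............................WWWWWWWWW..k....kkkkkkk.................
245 ...............................WWWWWWW..kkkkkkkkkkk.................
248 ..................................WW....kkkkkkk.....................
251 .........................................kkkk.......................
254 ..............................OOOOO.......k.........................
257 .............................OOOOO..................................
260 ............................OOOOO...................................
263 ...........................OOOOO....................................
266 ..........................OOOOO.....................................
269 .........................OOOOO......................................
272 ........................OOOOO.......................................
275 ......................OOOOOO........................................
278 .....................OOOOOOO........................................
281 ....................OOOOOOO.........................................
284 ..................OOOOOOOO..........................................
287 .................OOOOOOOO...........................................
290 ..................OOOOOOO...........................................
293 ....................................................................
0 [297. 272.]
30 [305. 287.]
60 [322. 290.]
90 [342. 281.]
```

About 70° down, close enough. I tighten and carry it to the front of fork1; a tool tilt makes up the remainder.

>>> step_arm(
  rows=[
    [0, 0, 0, 0, 0, 0],
    [0, 0, 0, 0, 0, 0],
    [0, 0, 0.03, 0, 0, 0],
    [0, 0, 0.06, 0, 0, 0],
    [0, 0, 0.077, 0, 0, 0],
  ],
  jaw=1,
  squeeze=45,
)

```text
clock: 47.58
tcp_pos: [0.3626, -0.3498, 0.2516]
orientation: [3.14, 0.023, 0.002]
contact_force: [0.9, 0.7, -3.5]
grip_width: 0.0611
gripper_force: 53.1
```

>>> step_arm(
  rows=[
    [0.03, 0.035, 0, 0, 0, -0.033],
    [0.06, 0.07, 0, 0, 0, -0.066],
    [0.09, 0.107, 0, 0, 0, -0.099],
    [0.12, 0.143, 0, 0, 0, -0.132],
    [0.15, 0.178, 0, 0, 0, -0.165],
  ],
)

```text
clock: 48.0
tcp_pos: [0.4532, -0.2409, 0.2502]
orientation: [-3.04, 0.789, -0.001]
contact_force: [0.3, 0.8, -3.0]
grip_width: 0.061
gripper_force: 52.9
```

>>> step_arm(
  rows=[
    [0, 0, 0, -0.013, -0.024, 0],
    [0, 0, 0, -0.026, -0.048, 0],
    [0, 0, 0, -0.04, -0.073, 0],
    [0, 0, 0, -0.048, -0.088, 0],
    [0, 0, 0, -0.048, -0.088, 0],
  ],
)

```text
clock: 48.42
tcp_pos: [0.4506, -0.2394, 0.2481]
orientation: [2.941, -0.752, 0.465]
contact_force: [-0.7, 1.2, -3.7]
grip_width: 0.0613
gripper_force: 53.0
```

```bash
python3 prong.py -0.055; python3 hang.py
```

```text
[ 0.45179071 -0.23960015  0.24917404] -118.63266510222888 [-0.97  0.1   1.44  2.2  -0.15  0.62 -1.51] [ 0.6  0.4 -2.6] [ 0.258  0.512 -0.017] 0.06133137883927084
pred tip [289.  97.]
pred tip [361.  97.]
10 [(np.int64(285), np.int64(297)), (np.int64(355), np.int64(367))]
25 [(np.int64(285), np.int64(297)), (np.int64(354), np.int64(367))]
40 [(np.int64(285), np.int64(297)), (np.int64(355), np.int64(367))]
[ 0.45273986 -0.24064277  0.2501022 ] [0.303 0.443 0.02 ] [ 0.5  0.2 -3. ] 52.94584929943085 0.061047997706353344
343 203 [343. 242.]
193 ..............O.kOOO.Okkkk....kkkk.........................OOOOOOOOO
196 ..............kkkkkkOO..kkkkkkkkkk..WWWW.....................OOOOOOO
199 ................kkkkkk..Okkkkkkkkk..WWWWW.................OOOOOOOO.O
202 ...................kkkkkkO.kkkkkkkkk...W.................OOOOOOOOOOO
205 .....................kkkkkkkkkkkkkkkk.....................OOOOOOOO.O
208 ..................O.....kkkkkkkkkkkkk...............................
211 ..................................kkk......................OOOO.....
214 .......................O..OO...............
[... 260 characters left out ...]
.....................OOOO................................
229 ...............................OOOOO................................
232 ...............................OOOOOO...............................
235 ...............................OOOOOO...............................
238 ...............................OOOOOO...............................
241 ..............................OOOOOO................................
244 ....................................................................
247 ....................................................................
250 ....................................................................
0 [291. 208.]
30 [300. 226.]
60 [319. 238.]
90 [343. 240.]
```

The handle is vertical and the prong mid sits about 2.5 mm to one side. I advance with that correction.

>>> step_arm(
  rows=[
    [0.036, -0.023, 0.005, 0, 0, 0],
    [0.073, -0.044, 0.005, 0, 0, 0],
    [0.11, -0.065, 0.005, 0, 0, 0],
    [0.148, -0.086, 0.005, 0, 0, 0],
    [0.185, -0.106, 0.005, 0, 0, 0],
  ],
)

```text
clock: 48.93
tcp_pos: [0.5666, -0.3082, 0.2509]
orientation: [2.935, -0.754, 0.463]
contact_force: [1.5, 0.6, -2.0]
grip_width: 0.061
gripper_force: 53.0
```

>>> step_arm(
  rows=[
    [0, 0, 0, 0, 0, 0],
    [0, 0, -0.015, 0, 0, 0],
    [0, 0, -0.03, 0, 0, 0],
    [0, 0, -0.045, 0, 0, 0],
    [0, 0, -0.045, 0, 0, 0],
  ],
)

```text
clock: 49.35
tcp_pos: [0.5615, -0.3046, 0.2229]
orientation: [2.936, -0.755, 0.458]
contact_force: [-0.1, 0.8, -3.7]
grip_width: 0.0612
gripper_force: 52.8
```

>>> step_arm(
  rows=[
    [0, 0, -0.005, 0, 0, 0],
    [0, 0, -0.008, 0, 0, 0],
    [0, 0, -0.008, 0, 0, 0],
  ],
)

```text
clock: 49.6
tcp_pos: [0.5634, -0.3054, 0.2213]
orientation: [2.934, -0.753, 0.467]
contact_force: [-0.1, -0.2, -4.1]
grip_width: 0.0612
gripper_force: 52.8
```

```bash
python3 hang.py|head -2; python3 mom.py
```

```text
[ 0.56356775 -0.30550966  0.22160319] [ 0.297  0.514 -0.004] [ 0.7  0.3 -3.2] 52.847145795822144 0.06114610636309332
383 206 [380. 244.]
[ 0.5636 -0.3055  0.2216] [ 0.297  0.514 -0.004] [ 0.7  0.3 -3.2] 52.8 0.0611
```

>>> step_arm(
  rows=[
    [0, 0, -0.004, 0, 0, 0],
    [0, 0, -0.007, 0, 0, 0],
    [0, 0, -0.007, 0, 0, 0],
  ],
)

```text
clock: 49.9
tcp_pos: [0.5634, -0.3055, 0.2169]
orientation: [2.934, -0.753, 0.466]
contact_force: [-0.4, 0.4, -4.3]
grip_width: 0.0611
gripper_force: 52.9
```

>>> step_arm(
  rows=[
    [0, 0, -0.003, 0, 0, 0],
    [0, 0, -0.005, 0, 0, 0],
    [0, 0, -0.005, 0, 0, 0],
  ],
)

```text
clock: 50.15
tcp_pos: [0.5637, -0.306, 0.2146]
orientation: [2.934, -0.754, 0.467]
contact_force: [-2.2, 2.8, 3.5]
grip_width: 0.0615
gripper_force: 54.0
```

>>> step_arm(
  rows=[
    [0, 0, -0.003, 0, 0, 0],
    [0, 0, -0.004, 0, 0, 0],
    [0, 0, -0.004, 0, 0, 0],
  ],
)

```text
clock: 50.4
tcp_pos: [0.5638, -0.3061, 0.2142]
orientation: [2.936, -0.755, 0.47]
contact_force: [-14.1, 10.8, 24.1]
grip_width: 0.0609
gripper_force: 57.1
```

Resting on the prongs at z 0.2145. Ease off, release, retreat upward.

>>> step_arm(
  rows=[
    [0, 0, 0.004, 0, 0, 0],
    [0, 0, 0.005, 0, 0, 0],
  ],
)

```text
clock: 50.57
tcp_pos: [0.5637, -0.3061, 0.2153]
orientation: [2.933, -0.754, 0.468]
contact_force: [0.4, -0.2, -3.8]
grip_width: 0.061
gripper_force: 53.1
```

>>> step_arm(
  rows=[
    [0, 0, 0, 0, 0, 0],
    [0, 0, 0, 0, 0, 0],
    [0, 0, 0, 0, 0, 0],
    [0, 0, 0, 0, 0, 0],
  ],
  jaw=0,
)

```text
clock: 50.9
tcp_pos: [0.5637, -0.306, 0.2147]
orientation: [2.933, -0.754, 0.467]
contact_force: [0.4, 0.6, -0.4]
grip_width: 0.0852
gripper_force: 0.0
```

>>> step_arm(
  rows=[
    [-0.005, 0.003, 0.03, 0, 0, 0],
    [-0.015, 0.008, 0.07, 0, 0, 0],
    [-0.03, 0.016, 0.11, 0, 0, 0],
    [-0.06, 0.032, 0.15, 0.013, 0.024, 0],
    [-0.1, 0.05, 0.17, 0.026, 0.048, 0],
  ],
)

```text
clock: 51.32
tcp_pos: [0.5036, -0.2762, 0.3196]
orientation: [3.001, -0.771, 0.216]
contact_force: [1.3, 0.0, -0.6]
grip_width: 0.0857
gripper_force: 0.0
```

>>> step_arm(
  rows=[
    [-0.05, 0.05, 0.02, 0.01, 0.02, 0],
    [-0.1, 0.1, 0.04, 0.022, 0.04, 0],
    [-0.12, 0.15, 0.05, 0.022, 0.04, 0],
    [-0.12, 0.2, 0.05, 0.022, 0.04, 0],
    [-0.12, 0.25, 0.05, 0.022, 0.04, 0],
  ],
)

```text
clock: 51.73
tcp_pos: [0.431, -0.1269, 0.347]
orientation: [-3.039, 0.788, -0.003]
contact_force: [2.1, 0.9, -0.6]
grip_width: 0.0851
gripper_force: 0.0
```

>>> step_arm(
  rows=[
    [0, 0.05, 0, 0, 0, 0],
    [0, 0.1, 0, 0, 0, 0],
    [0, 0.15, 0, 0, 0, 0],
    [0, 0.2, 0, 0, 0, 0],
    [0, 0.25, 0, 0, 0, 0],
  ],
)

```text
clock: 52.15
tcp_pos: [0.4313, 0.0254, 0.3469]
orientation: [-3.041, 0.782, -0.001]
contact_force: [2.0, 0.4, -0.3]
grip_width: 0.0855
gripper_force: 0.0
```

```bash
python3 mom.py; python3 - <<'E'
from h import *
a=cv2.cvtColor(save("side","fin"),cv2.COLOR_RGB2BGR); b=cv2.cvtColor(save("top","fint"),cv2.COLOR_RGB2BGR)
u=cv2.resize(a[130:300,200:440],(800,567),interpolation=cv2.INTER_CUBIC)[:330]; v=cv2.resize(b[100:300,150:500],(470,268),interpolation=cv2.INTER_CUBIC)
v=np.pad(v,((0,0),(0,330),(0,0))); im=cv2.imread("pics/w5.png")
cv2.imwrite("pics/finc.png",cv2.convertScaleAbs(np.vstack([u,v]),alpha=1.5))
E
```

```text
[0.4313 0.0254 0.3469] [ 0.018 -0.063 -0.015] [ 2.   0.4 -0.3] 0.0 0.0855
```

View pics/finc.png

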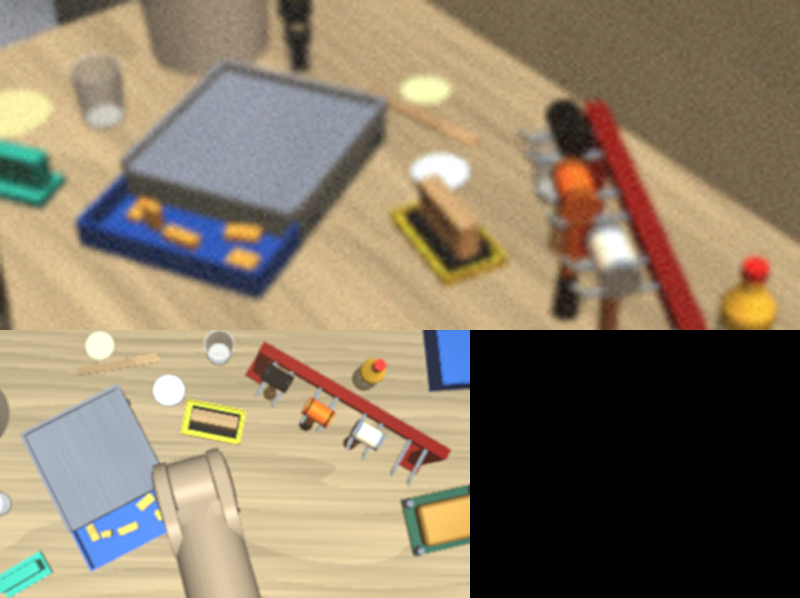

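The final view shows black, orange and white heads on three prong pairs at inset (277,377), (319,411), (368,434), the block in its tray and five chips in the trough. A quick numeric check before handing in.

```bash
python3 - <<'E'
from h import *
o=np.array([.6295,-.2765]);X=np.array([.877,-.48]);Y=np.array([.48,.877])
hsv=cv2.cvtColor(cv2.imread("pics/fint.png"),cv2.COLOR_BGR2HSV)
def c(m,roi,z,n):
    k=np.zeros_like(m); k[roi[1]:roi[3],roi[0]:roi[2]]=255; m=cv2.morphologyEx(m&k,cv2.MORPH_OPEN,np.ones((4,4)))
    q=max(cv2.findContours(m,cv2.RETR_EXTERNAL,cv2.CHAIN_APPROX_NONE)[0],key=cv2.contourArea); b=cv2.minAreaRect(q); P=onz("top",b[0],z)[:2]; print(n,np.round(b[0]),np.round(b[1]),"rack x,y",((P-o)@X).round(3),((P-o)@Y).round(3))
c(cv2.inRange(hsv,np.array([60,0,120]),np.array([130,60,255])),(405,160,440,195),.228,"white")
c(cv2.inRange(hsv,np.array([4,150,70]),np.array([20,255,255])),(370,140,405,180),.228,"orange")
c(cv2.inRange(hsv,np.array([0,0,0]),np.array([180,120,45])),(335,115,375,150),.228,"black")
for n,f in(("fork3",(.6714,-.1115)),("fork2",(.6189,-.2081)),("fork1",(.5663,-.3048))): print(n,"head side px",proj("side",np.append(f,.214)).round(),"butt",proj("side",np.append(f,.05)).round())
E
python3 chk.py 1 | tail -22
```

```text
white [426. 178.] [22.  9.] rack x,y -0.037 -0.062
orange [387. 163.] [22. 15.] rack x,y -0.056 0.052
black [357. 137.] [17. 12.] rack x,y -0.036 0.162
fork3 head side px [368. 169.] butt [366. 204.]
fork2 head side px [375. 188.] butt [373. 223.]
fork1 head side px [384. 208.] butt [380. 244.]
[0.43150037 0.02438109 0.34665363] [ 3.04271525e+00 -7.79489779e-01  4.16498234e-04] [-1.1  -0.12  0.84  2.    0.09  1.22 -2.36]
head px 383 208 butt px [380. 246.]
199 .............OOOOOOOOOOO...WWWWWWWW..OO...O..OO.......................
202 ............OOOOOOOOOO...WWWWWWWWWWW..OO.O.O...O......................
205 ..............OOOOOOOOO...WWWWWWWWWWW...O......OO.....................
208 ............................WWWWWWW.W............OO...................
211 ................OOO........................O..O.O..O..................
214 ...............kkk...............................O.OOO...............O
217 ...............kkkk..........................O.O..O..OO..........OOOOO
220 ..............kkkkkk........OOO...............O...O...OO.......OOOOOOO
223 .............kkkkkkk........OOOO...............OO.......O......OOOOOOO
226 ............................OOOO................OOO......OO.....OOOOOO
229 ........................W...OOOO........................O.OO......OOOO
232 ...................................................O....O.OOOO........
235 ............................OOO.....................O.........O.......
238 .............................OO..........................OO....O......
241 .......................................................O..O.....OO....
244 .........................OOOOO..........................OO.......OOOOO
247 .........................................................O.O.OO.OOO...
250 ........................................................OOO.OOO..OO...
```

```bash
python3 -c "
from bench import r
print(r.hand_in())"
```

```text
the job is handed in; nothing more can be done
None
```

I handed the job in: the three mallets present hang on the rack, all five pieces of flash are in the trough, and the scraper block is parked upright in its yellow tray; the orange mallet slipped from the grip once and had to be picked up again, and the hand-in gave no verdict.

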